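# Check the roastery balance with disc weights

## Robot

A 6-joint arm with a two-finger parallel gripper is mounted at the origin on the work surface. World frame = base frame: x ahead of the robot, y to its left, z up, the work surface at z = 0. Lengths are in mm, angles in rad, forces in N, time in s.
With the tool pointing down it reaches from about 400 to 925 mm from the base axis. Payload 12.5 kg.
Tool frame: the origin (TCP) lies midway between the tips of the shut fingers; the grasp point (between the pads) lies 19 mm behind it (env.tcp_to_grasp is the distance from the TCP to the grasp point, in mm); z points along the fingers, y is the line along which they close (so a half turn about z gives the same grasp; the last joint's range is limited). The gripper opens to 95 mm and grips with 3 to 60 N. Pads are 20 mm wide; open, the fingers measure 119 mm over their backs; the gripper's body (75 mm by 180 mm) begins 59 mm behind the grasp point.
Start: joints at [1.105, 0.491, 1.559, -0, 1.092, -0.106], TCP at [220.04, 585.006, 192.761] pointing down, gripper open.
Joint ranges: [-3.1, 3.1], [-0.84, 2.19], [0.05, 2.79], [-1.13, 4.28], [0.06, 2.93], [-2.69, 2.69]. Speed limits (rad/s): [2.22, 2.22, 2.79, 3.14, 3.14, 3.14].

## Interface

Orientations are given as [roll, pitch, yaw] about the fixed x, y, z axes, in that order (R = Rz(yaw) Ry(pitch) Rx(roll)).
In Python, from cell import env gives the robot as it stands. The module is installed in compiled form; this text tells all that it offers.
- The arm moves only by the tool step_arm, never from a script. Its argument "plan" is a list that holds one entry, the list of rows, each a list of 5 numbers: the shift along the tool's x, y, z in mm, then the turn about the tool's z in degrees, then the opening, from -1 (shut) to 1 (fully open). A call has 1 to 8 rows; each row is the pose to reach, as a shift and turn from the pose commanded when the call began, along the tool's axes at that moment; what a row does not reach only later rows make up. A row lasts 1/12 s, in which the tool goes at most 41.7 mm and 7.16 degrees, less where a joint would pass 70% of its speed; a pose out of reach is approached as far as the arm can. A call with a gripper value outside its range is refused whole. The fingers move at their own pace and stop on an object; the grip force is fixed at half the most. Time passes only in rows, so rows that repeat a pose let the fingers close. It gives the time, the measured TCP pose, the force, the opening and the grip force at its end, in the units of the state.
- env.state(): the state, without advancing time (a new reading comes with each control period).
- env.read_camera(name): name is "scene" or "side" or "wrist"; returns the picture (384x512x3 uint8, blue, green, red); there is no depth.
- env.get_calibration(name): a dict with "K" (3x3 intrinsics, pixels), "extrinsics" (4x4, takes a point from world to camera coordinates). Camera axes: x right, y up, looking along -z (the intrinsics and any distortion apply to the point x, -y, -z); pixel columns grow to the right and rows downward; lengths in mm; the calibration is good to about 2 mm. A picture is of the moment at which its call begins: read the wrist's pose just before it. get_calibration takes no time and is no camera call; for the wrist camera it gives the pose at the moment of the call.
- env.job_done(): hands the job in; it is judged then, once.
The state is a dict: "t": time; "joints": joint angles; "qvel": joint speeds; "tau": joint torques, N m; "eef_pos": TCP position; "tcp_rot": TCP orientation; "ft_force": force on the tool from outside, world axes, zero at the start; "moment": the same for the moment, N m; "opening": opening from 0.0 (shut) to 1.0 (fully open); "grip_force": force on a finger pad.
Only numpy, scipy, OpenCV 4.12 (cv2) and the standard library are available. Lean on these libraries where they do the work, as an engineer would, in place of code of your own. Each camera call takes 0.05 s, during which the arm holds its last target. There are 200 camera calls.

## Task

Check this bench balance before it is carried to the green-coffee store: slide its transport lock fully to the left to free the pan, set all the disc weights gently on the middle of the pan as one centred stack with the largest at the bottom and the smallest on top, and with all of them standing there press the round calibration key fully down. Then put the weights back in their tray, lying flat side by side, and slide the transport lock fully to the right again. The pan must never carry a weight while it is locked, and leave the bowl and the jar alone.

Things in the scene. Friction and masses are not known exactly. Their poses are not given: they have to be found in the camera images.
- balance: Fixed white bench balance, 300 deep (its x, away from the robot) x 190 wide (its y, to the left seen from the robot) x 58 mm high; origin at the centre of its underside. Round pan at (58, 0) mm, lock slide at x = -63 mm, calibration key at (-113, -66) mm in its frame; beside these the deck is flat at 58 mm.
- pan_center (a point): Centre of the upper face of the balance's flat round steel pan, 150 mm across and 5 mm thick with no rim, top about 77 mm above the bench when locked and 3 mm lower when unlocked (the lock lowers it onto the weigh cell).
- lock (a joint): Travel of the transport lock, m: 0 = locked, right end stop (the balance's -y); 0.040 = unlocked, left end stop (its +y). It starts locked or nearly so. It slides stiffly (about 3 N) and stays where it is left; a firm push holds it against its stop.
- lock_grip (a point): Middle of the top edge of the transport lock's grip, a black ribbed upright fin between keypad and pan: 10 mm thick (balance x), 26 mm long (balance y), its top 79 mm above the bench and standing 18 mm proud of the track; it moves with the lock along the balance's y.
- cal_key (a joint): Travel of the calibration key, m: 0 = up, 0.005 = fully down (spring key, 4 N at the bottom, springs back).
- cal_key_top (a point): Centre of the top of the calibration key, a white round key 24 mm across, its top 79 mm above the bench and 9 mm above the grey collar (40 mm across) round it, at the right front corner of the balance; pressed straight down.
- w500: 500 g check weight: plain flat stainless disc, 64 mm across, 20 mm thick; origin at the centre of its underside, z along its axis. Starts flat on the bench right of the balance; may be absent.
- w200: 200 g check weight: plain flat stainless disc, 52 mm across, 12 mm thick; origin at the centre of its underside. Starts flat on the bench right of the balance; may be absent.
- w100: 100 g check weight: plain flat stainless disc, 42 mm across, 9 mm thick; origin at the centre of its underside. Starts flat on the bench right of the balance; may be absent.
- w50: 50 g check weight: plain flat stainless disc, 32 mm across, 8 mm thick; origin at the centre of its underside. Starts flat on the bench right of the balance; may be absent.
- tray: Loose dark wooden tray with a grey lining (0.8 kg or so), on the bench left of the balance: outside 215 (its x) x 150 (its y) x 18 mm high, walls and floor 5 mm thick; origin at the centre of its underside, z up, its long side roughly pointing away from the robot.
- bowl: White ceramic cupping bowl, 90 mm across, 60 mm high; bystander; origin at the centre of its underside.
- jar: Closed amber sample jar with a steel cap, 72 mm across, 110 mm high; bystander; origin at the centre of its underside.
Things that resemble listed ones, but are neither listed nor needed, are in the scene too. Leave any orange or red look-alike of the w50 alone.

How it is judged:
By the outcome, as a careful person would: the job done as asked, in the order asked, and still so for the second after the job is handed in, with the robot touching nothing.
Of w500, w200, w100, w50 only 2 to 3 are there at a start; the rules pass over those that are not, and their reading is None.
At some moment in a run one of w500, w200, w100, w50 may be knocked a few centimetres aside while the robot is not near it.
It also fails if it takes over 210 s, if anything falls off the work surface, if the arm or the gripper's body presses on something with over 40 N, if the wrist force passes 120 N, or if a joint passes its speed limit or range.

## Working session

There is one attempt and no reset: what is moved stays moved. The work goes in short steps, Python scripts to look and compute and a tool call to move; the robot and the scene stay as the last step left them, time stands still between calls to the robot, and variables do not carry over. Pictures are saved under pics/ and viewed, at most 14 in all, crops included, and the job is handed in when it is done.

Besides the shell and the picture viewer there is one more tool, called as name([rows], argument=value, ...), one row to a line, values as JSON. step_arm: Moves the arm, as the interface text tells. Its arguments: {"type":"object","properties":{"plan":{"type":"array"}},"required":["plan"]}

```bash
mkdir -p pics; cat > h.py <<'E'
import numpy as np, cv2
from cell import env
def snap(name,fn):
    c=env.get_calibration(name); im=env.read_camera(name); cv2.imwrite('pics/'+fn,im); np.savez('pics/'+fn+'.npz',K=c['K'],E=c['extrinsics']); return im
def cal(fn):
    d=np.load('pics/'+fn+'.npz'); return d['K'],d['E']
def ray(fn,u,v,z):
    K,E=cal(fn); d=np.linalg.inv(K)@[u,v,1]; d=np.array([d[0],-d[1],-d[2]])
    R=E[:3,:3]; o=-R.T@E[:3,3]; w=R.T@d; return o+w*(z-o[2])/w[2]
def proj(fn,p):
    K,E=cal(fn); q=E[:3,:3]@np.array(p)+E[:3,3]; q=K@[q[0],-q[1],-q[2]]; return q[:2]/q[2]
E
python3 - <<'E'
from h import *
a=snap('scene','s0.png');b=snap('side','d0.png')
s=env.state();print(s['eef_pos'],s['tcp_rot'],s['t'],s['ft_force'],s['opening'])
for n in('scene','side','wrist'):
    c=env.get_calibration(n);print(n,c.keys());print(np.round(c['K']),np.round(c['extrinsics'],3))
E
```

```text
[219.92957888 584.7757475  192.23457286] [-3.14062433e+00 -6.60368622e-05  2.78182084e+00] 0.1 [ 0.72429982 -0.1885202  -0.32884219] 0.9999713966477893
scene dict_keys(['K', 'extrinsics'])
[[354.   0. 257.]
 [  0. 354. 190.]
 [  0.   0.   1.]] [[ 7.900000e-02  9.970000e-01 -1.800000e-02 -1.773000e+00]
 [-6.920000e-01  6.700000e-02  7.180000e-01  3.542470e+02]
 [ 7.170000e-01 -4.400000e-02  6.950000e-01 -1.522559e+03]
 [ 0.000000e+00  0.000000e+00  0.000000e+00  1.000000e+00]]
side dict_keys(['K', 'extrinsics'])
[[429.   0. 250.]
 [  0. 429. 187.]
 [  0.   0.   1.]] [[ 6.95000e-01 -7.19000e-01  6.00000e-03 -4.07132e+02]
 [ 3.68000e-01  3.63000e-01  8.56000e-01 -2.59018e+02]
 [-6.17000e-01 -5.93000e-01  5.17000e-01 -6.86220e+02]
 [ 0.00000e+00  0.00000e+00  0.00000e+00  1.00000e+00]]
wrist dict_keys(['K', 'extrinsics'])
[[329.   0. 255.]
 [  0. 329. 189.]
 [  0.   0.   1.]] [[ 3.52000e-01  9.36000e-01  1.00000e-03 -6.25081e+02]
 [-9.00000e-01  3.39000e-01 -2.74000e-01  3.13820e+01]
 [-2.57000e-01  9.60000e-02  9.62000e-01 -3.89177e+02]
 [ 0.00000e+00  0.00000e+00  0.00000e+00  1.00000e+00]]
```

View pics/s0.png

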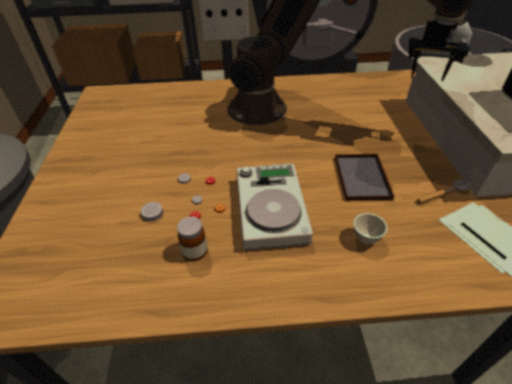

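View pics/d0.png

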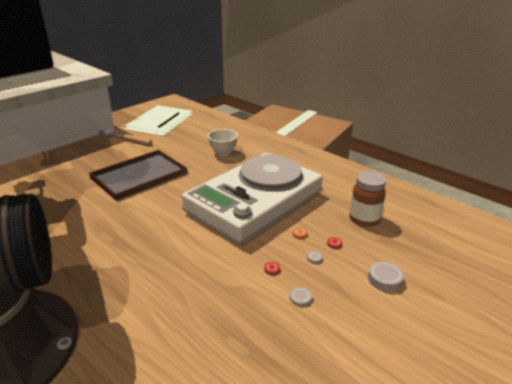

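The scene view shows three steel discs at (151,211), (184,178) and (197,200), with red/orange look-alikes at (210,181), (196,215) and (220,209). The side view shows the same discs at (386,277), (301,297) and (315,257). Next I'll measure their sizes and positions, and the balance and tray.

```bash
cat >> h.py <<'E'
def ell(fn,u,v,z,thr=None,half=30,sat=70):
    """contour of low-saturation blob near u,v -> circle on plane z"""
    im=cv2.imread('pics/'+fn); hsv=cv2.cvtColor(im,cv2.COLOR_BGR2HSV)
    m=((hsv[...,1]<sat)&(hsv[...,2]>80)).astype(np.uint8)
    r=np.zeros_like(m); r[v-half:v+half,u-half:u+half]=m[v-half:v+half,u-half:u+half]
    n,l=cv2.connectedComponents(r)
    if l[v,u]==0: return None
    cs,_=cv2.findContours((l==l[v,u]).astype(np.uint8),cv2.RETR_EXTERNAL,cv2.CHAIN_APPROX_NONE)
    c=max(cs,key=len)[:,0]
    P=np.array([ray(fn,x,y,z)[:2] for x,y in c],np.float32)
    return c.min(0),c.max(0),np.round(cv2.minEnclosingCircle(P),1) if 0 else cv2.fitEllipse(P)
E
python3 - <<'E'
from h import *
for fn,pts in(('s0.png',[(151,210),(184,178),(197,200)]),('d0.png',[(386,274),(301,296),(315,257)])):
    for u,v in pts:
        print(fn,u,v,[np.round(ray(fn,u,v,z)[:2]) for z in(0,10)],ell(fn,u,v,10))
def big(fn,x,y,w,h,k,o): cv2.imwrite('pics/'+o,cv2.resize(cv2.imread('pics/'+fn)[y:y+h,x:x+w],None,fx=k,fy=k,interpolation=cv2.INTER_CUBIC))
a=cv2.resize(cv2.imread('pics/s0.png')[145:265,130:330],None,fx=4,fy=4,interpolation=cv2.INTER_CUBIC)
cv2.imwrite('pics/s0c.png',a)
E
```

```text
s0.png 151 210 [array([ 563., -374.]), array([ 573., -370.])] (array([142, 203], dtype=int32), array([161, 217], dtype=int32), ((573.199462890625, -369.3238220214844), (58.22346878051758, 63.047115325927734), 135.81851196289062))
s0.png 184 178 [array([ 423., -282.]), array([ 434., -279.])] (array([179, 174], dtype=int32), array([189, 181], dtype=int32), ((432.7364196777344, -279.5121765136719), (34.12002182006836, 36.26823043823242), 115.79776000976562))
s0.png 197 200 [array([ 533., -233.]), array([ 543., -231.])] (array([193, 196], dtype=int32), array([200, 202], dtype=int32), ((539.44189453125, -232.4364776611328), (24.204681396484375, 27.014251708984375), 90.4765396118164))
d0.png 386 274 [array([ 597., -360.]), array([ 586., -365.])] (array([369, 262], dtype=int32), array([402, 290], dtype=int32), ((582.41943359375, -365.6815490722656), (61.595306396484375, 80.08807373046875), 113.34696197509766))
d0.png 301 296 [array([ 434., -278.]), array([ 426., -283.])] (array([290, 287], dtype=int32), array([311, 304], dtype=int32), ((425.99114990234375, -281.6896667480469), (38.016292572021484, 42.622310638427734), 124.2875747680664))
d0.png 315 257 [array([ 541., -230.]), array([ 531., -237.])] (array([308, 251], dtype=int32), array([321, 262], dtype=int32), ((531.0458374023438, -234.8375244140625), (27.15729522705078, 31.560997009277344), 124.97103881835938))
```

View pics/s0c.png

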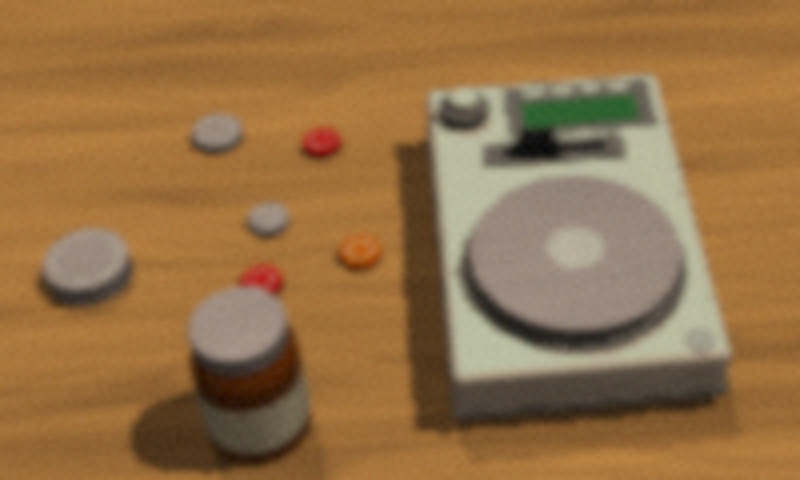

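Crop: the three plain grey discs fit w500 (crop 88,265; about 62 mm), w100 (217,132; about 40 mm) and w50 (268,218; about 29 mm). w200 is absent. The red and orange discs are the look-alikes and stay where they are. The lock fin sits near the right end of its track, around scene px (264,181).

```bash
python3 - <<'E'
from h import *
c=[(237.5,168),(293.8,164.3),(311.8,233.8),(243.8,242)]
P=np.array([ray('s0.png',u,v,58)[:2] for u,v in c]);print(np.round(P),P.mean(0))
print(np.round([P[0]-P[3],P[1]-P[0]]))
for n,(u,v) in dict(key=(245.5,171),lock=(264,180)).items(): print(n,ray('s0.png',u,v,79))
print('pan',ell('s0.png',273,208,77,half=45))
im=cv2.imread('pics/s0.png');hsv=cv2.cvtColor(im,cv2.COLOR_BGR2HSV)
m=np.zeros(im.shape[:2],np.uint8);m[145:210,325:400]=((hsv[...,2]<110))[145:210,325:400]
cs,_=cv2.findContours(m,0,1);k=max(cs,key=cv2.contourArea)
Q=np.array([ray('s0.png',*p[0],18)[:2] for p in k],np.float32);print('tray',cv2.minAreaRect(Q),np.round(cv2.boxPoints(cv2.minAreaRect(Q))))
s=env.state();E=env.get_calibration('wrist')['extrinsics'];R=E[:3,:3]
print('cam',-R.T@E[:3,3]-s['eef_pos'],'dir',-R[2])
for u,v in[(220,209),(210,181),(196,214)]: print(ray('s0.png',u,v,8))
E
```

```text
[[457. -97.]
 [457.  87.]
 [749.  91.]
 [759. -92.]] [605.45871186  -2.84816536]
[[-302.   -5.]
 [  -0.  184.]]
key [498.85895727 -72.58434853  79.        ]
lock [546.03441213 -18.91028574  79.        ]
pan (array([238, 164], dtype=int32), array([311, 243], dtype=int32), ((627.0794677734375, -6.451777935028076), (208.90274047851562, 346.4861145019531), 91.51982879638672))
tray ((487.5953063964844, 310.01190185546875), (163.87515258789062, 236.47274780273438), 85.3892593383789) [[363. 238.]
 [599. 219.]
 [612. 382.]
 [376. 401.]]
cam [-71.61992458  26.98294868 191.07384113] dir [ 0.25678008 -0.09583782 -0.96170635]
[ 586.99994142 -158.89035919    8.        ]
[ 455.88201895 -191.76173546    8.        ]
[ 600.86144594 -231.75777409    8.        ]
```

step_arm([
  [[0,0,-60,-7,0],[0,0,-100,-14,0],[0,0,-120,-20.6,0],[0,0,-120,-20.6,0],[0,0,-120,-20.6,0]],
])

```text
t: 0.52
eef_pos: [220.2, 585.4, 314.4]
tcp_rot: [3.139, 0.002, 3.141]
ft_force: [-0.5, 0.6, -0.3]
opening: 0.706
grip_force: 0.0
```

step_arm([
  [[-20,-35,0,0,0],[-40,-72,0,0,0],[-60,-108,0,0,0],[-80,-145,0,0,0],[-100,-180,0,0,0],[-120,-215,0,0,0],[-140,-250,0,0,0],[-160,-285,0,0,0]],
])

```text
t: 1.18
eef_pos: [379.9, 297.8, 311.2]
tcp_rot: [-3.14, -0.002, 3.14]
ft_force: [0.8, 0.2, 0.1]
opening: 0.499
grip_force: 0.0
```

step_arm([
  [[-20,-37,0,0,0],[-40,-74,0,0,0],[-60,-110,0,0,0],[-80,-150,0,0,0],[-105,-190,0,0,0],[-130,-230,0,0,0],[-155,-270,0,0,0],[-180,-310,0,0,0]],
])

```text
t: 1.85
eef_pos: [546.6, 9.3, 311.0]
tcp_rot: [3.141, -0.003, 3.139]
ft_force: [0.7, 1.6, -0.4]
opening: 0.499
grip_force: 0.0
```

step_arm([
  [[0,-10,0,0,0],[0,-10,0,0,0],[0,-10,0,0,0]],
])

```text
t: 2.1
eef_pos: [545.8, 1.3, 311.2]
tcp_rot: [3.141, -0.003, 3.139]
ft_force: [-0.6, -0.7, -0.7]
opening: 0.504
grip_force: 0.0
```

```bash
python3 - <<'E'
from h import *
snap('wrist','w1.png');print(env.state()['eef_pos'],env.state()['joints'])
E
```

```text
[545.73351927   2.08150514 311.7349672 ] [-1.17431726e-01  2.75420761e-01  1.57767370e+00  3.76927665e-04
  1.29045862e+00 -1.68731376e+00]
```

View pics/w1.png

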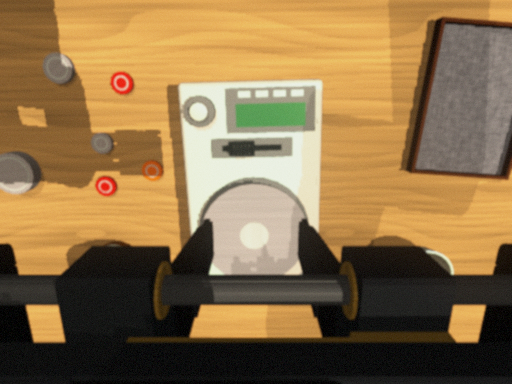

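The wrist view shows the calibration key at (198,111), the lock fin at (240,148) in its track (212–291), the pan around (255,235), and the tray at right. I'll work out positions.

```bash
python3 - <<'E'
from h import *
f='w1.png';im=cv2.imread('pics/'+f);hsv=cv2.cvtColor(im,cv2.COLOR_BGR2HSV)
m=np.zeros(im.shape[:2],np.uint8);m[136:162,205:300]=(hsv[...,2]<60)[136:162,205:300]
m=cv2.morphologyEx(m,cv2.MORPH_OPEN,np.ones((7,7)))
x,y,w,h=cv2.boundingRect(m);print('fin',x,y,w,h,ray(f,x,y+h/2,79),ray(f,x+w,y+h/2,79),'c',ray(f,x+w/2,y+h/2,79))
print('track',ray(f,211,148,61),ray(f,292,147,61))
print('corners',ray(f,180,84,58),ray(f,322.5,80,58))
m=((hsv[...,1]<60)&(hsv[...,2]>120)).astype(np.uint8)
print('key',ray(f,199,111,79),ray(f,199,111,70))
for r in(100,120,170):
    xs=np.where((m[r]>0))[0];xs=xs[(xs>160)&(xs<340)];print(r,xs.min(),xs.max(),ray(f,xs.min(),r,58),ray(f,xs.max(),r,58))
print('tray',ray(f,441,19,18),ray(f,408,172,18))
# pan upper arc points vs shadow
print('pan',[np.round(ray(f,u,v,77)) for u,v in[(200,223),(254,181),(307,215)]], 'spot',ray(f,255,236,77))
E
python3 -c "
import cv2
im=cv2.imread('pics/w1.png')[75:255,165:335];cv2.imwrite('pics/w1c.png',cv2.resize(im,None,fx=3.3,fy=3.3,interpolation=cv2.INTER_CUBIC))"
```

```text
fin 0 0 0 0 [ 362.6687444  -291.68540312   79.        ] [ 362.6687444  -291.68540312   79.        ] c [ 362.6687444  -291.68540312   79.        ]
track [536.96994549 -58.05899105  61.        ] [535.90531368  51.11295448  61.        ]
corners [454.54710032 -95.16414762  58.        ] [450.07870684  88.2463857   58.        ]
key [487.59978579 -68.87432611  79.        ] [487.97974427 -70.36302009  70.        ]
100 180 320 [474.44631883 -96.45180561  58.        ] [474.88919315  86.3008645   58.        ]
120 182 320 [500.05354579 -95.45691733  58.        ] [500.51316296  87.61068132  58.        ]
170 186 318 [567.85973224 -94.20421972  58.        ] [568.36015267  88.31204931  58.        ]
tray [371.1502897  250.49769973  18.        ] [580.69968021 232.31992974  18.        ]
pan [array([639., -75.,  77.]), array([579.,  -0.,  77.]), array([627.,  73.,  77.])] spot [658.52417566   0.92126753  77.        ]
```

View pics/w1c.png

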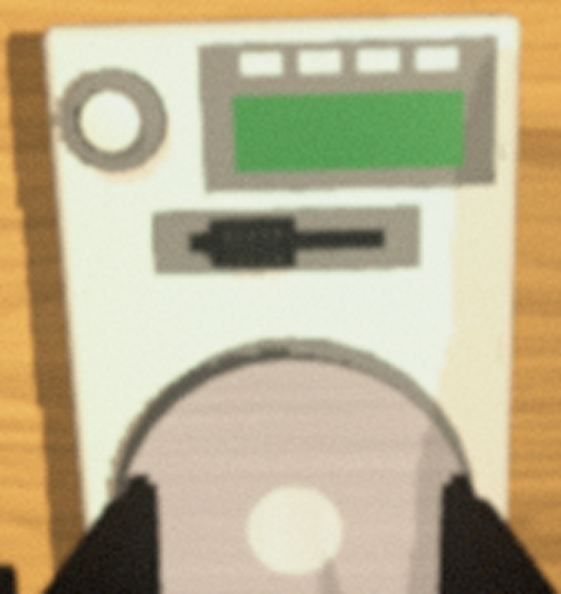

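```bash
python3 - <<'E'
from h import *
f='w1.png'
for u,v in[(241.6,148.5),(228.6,148),(254.7,148),(241,141),(241,156)]: print(u,v,ray(f,u,v,79),ray(f,u,v,61))
print('spot',ray(f,165+295/3.3,75+531/3.3,77),'key',ray(f,165+109/3.3,75+120/3.3,79),'collar',ray(f,165+112/3.3,75+120/3.3,70))
E
```

```text
241.6 148.5 [534.98189065 -16.08714728  79.        ] [537.75570323 -16.82090617  61.        ]
228.6 148 [534.28819087 -32.88855086  79.        ] [537.03251891 -34.33642478  61.        ]
254.7 148 [534.37721917   0.86347626  79.        ] [537.12533121   0.85017474  61.        ]
241 141 [525.29579344 -16.72536113  79.        ] [527.65791495 -17.48624621  61.        ]
241 156 [544.7853291  -17.00312106  79.        ] [547.97582011 -17.77581185  61.        ]
spot [6.58383550e+02 7.20679287e-02 7.70000000e+01] key [488.04112335 -70.11259561  79.        ] collar [488.43334084 -70.46290049  70.        ]
```

step_arm([
  [[10,-18,40,0,0],[10,-18,80,0,0],[10,-18,120,0,0],[10,-18,160,0,0],[10,-18,200,0,0],[10,-18,225,0,0],[10,-18,225,0,0]],
])

```text
t: 2.73
eef_pos: [533.5, -14.7, 83.5]
tcp_rot: [3.14, -0.008, -3.141]
ft_force: [-0.4, -0.3, -0.9]
opening: 0.501
grip_force: 0.0
```

step_arm([
  [[0,0,10,0,0],[0,0,20,0,0],[0,0,20,0,0],[0,0,20,0,0]],
])

```text
t: 3.07
eef_pos: [536.8, -16.3, 68.5]
tcp_rot: [-3.142, 0.001, -3.142]
ft_force: [0.1, 1.5, 0.0]
opening: 0.494
grip_force: 0.0
```

step_arm([
  [[0,0,0,0,-0.3],[0,0,0,0,-0.6],[0,0,0,0,-1],[0,0,0,0,-1],[0,0,0,0,-1]],
])

```text
t: 3.48
eef_pos: [536.5, -16.6, 68.0]
tcp_rot: [3.142, 0.0, 3.141]
ft_force: [0.0, -0.3, 0.6]
opening: 0.204
grip_force: 0.0
```

step_arm([
  [[0,0,0,0,-1],[0,0,0,0,-1]],
])

```text
t: 3.65
eef_pos: [536.5, -16.6, 67.8]
tcp_rot: [3.142, 0.0, 3.141]
ft_force: [0.5, -0.0, -1.1]
opening: 0.067
grip_force: 0.0
```

```bash
python3 - <<'E'
from h import *
a=snap('wrist','w2.png');b=snap('side','d2.png')[150:260,160:340];print(env.state()['opening'],env.state()['grip_force'])
cv2.imwrite('pics/c2.png',np.vstack([cv2.resize(a[:,60:460],(520,330)),cv2.resize(b,(520,260))]))
E
```

```text
0.016151160569132683 0.0
```

View pics/c2.png

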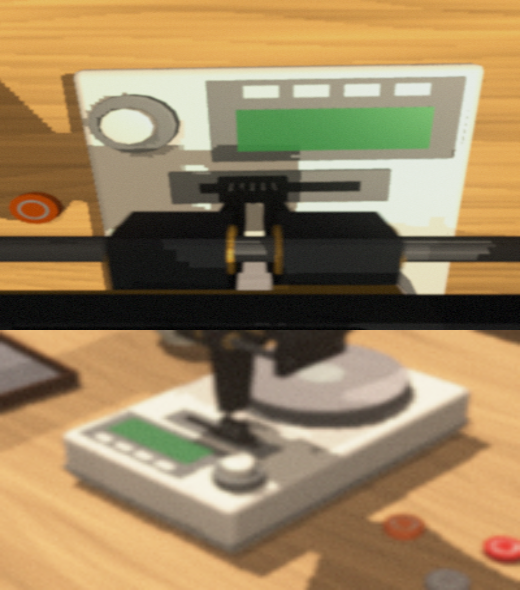

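The fingers closed behind the fin, on the pan side. In this view the fin is at about wrist px (255,215). I'll re-measure it from here.

```bash
python3 - <<'E'
from h import *
f='w2.png';print(proj(f,env.state()['eef_pos']),proj(f,[536,-16,79]))
k=(400/520,384/330)
for u,v in[(254,176),(254,186),(254,196),(220,188),(287,186),(131,127)]: print(u,v,ray(f,60+u*k[0],v*k[1],79),ray(f,60+u*k[0],v*k[1],64))
a=cv2.imread('pics/w2.png')[180:290,180:330];cv2.imwrite('pics/c3.png',cv2.resize(a,None,fx=4,fy=4,interpolation=cv2.INTER_CUBIC))
E
```

```text
[255.39990157 222.90397701] [256.3965667  229.35591101]
254 176 [520.72866231 -16.59501567  79.        ] [525.80790729 -16.57885278  64.        ]
254 186 [527.88191628 -16.59583706  79.        ] [533.55781468 -16.57974268  64.        ]
254 196 [535.18495997 -16.59667565  79.        ] [541.47000575 -16.58065122  64.        ]
220 188 [529.32234896 -31.87246708  79.        ] [535.11839396 -33.13059748  64.        ]
287 186 [527.88959856  -1.79712933  79.        ] [533.56613774  -0.54667371  64.        ]
131 127 [487.68075994 -68.55451277  79.        ] [490.00347708 -72.87229517  64.        ]
```

View pics/c3.png

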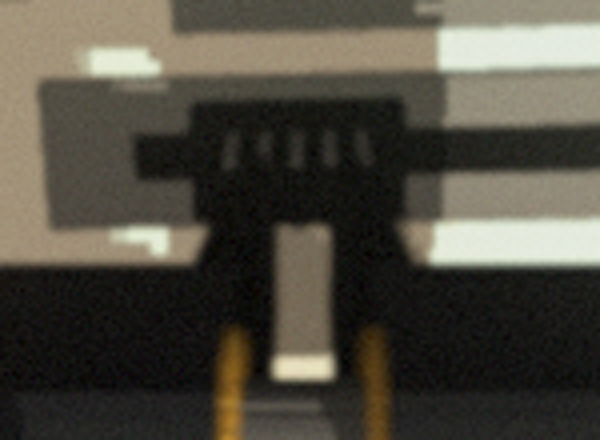

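```bash
python3 - <<'E'
from h import *
s=env.state();print(s['ft_force'],s['opening'],s['eef_pos'])
a=snap('wrist','w3.png')[180:290,180:330];b=snap('side','d3.png')[150:230,210:310]
s=env.state();print(s['ft_force'],s['opening'],s['eef_pos'])
cv2.imwrite('pics/c4.png',np.hstack([cv2.resize(a,(440,320),interpolation=2),cv2.resize(b,(360,320),interpolation=2)]))
E
```

```text
[-0.89294535  0.04349868  0.07278266] 0.016151160569132683 [536.44911551 -16.57468803  67.70709337]
[ 1.09126247 -0.18220488  0.09798651] 0.004402084830276065 [536.45181147 -16.57543071  67.70959164]
```

View pics/c4.png

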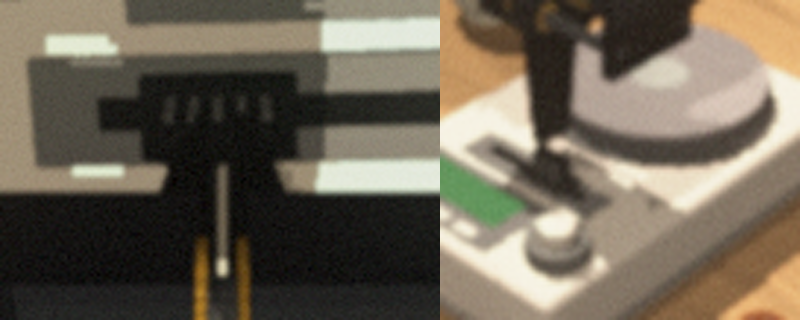

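```bash
python3 - <<'E'
from h import *
for p in [(536,-16.6,68),(536,-16.6,88),(550,-16.6,68),(537,-16.5,79),(537,-29.5,79),(537,-3.5,79),(537,-16.5,61),(488.5,-69.5,79)]:
    q=proj('d3.png',p);print(p,q,'crop',(q-[210,150])*[3.6,4]+[440,0])
for p in [(536,-16.6,68),(536,-16.6,88)]:
    q=proj('w3.png',p);print((q-[180,180])*[440/150,320/110])
a=cv2.imread('pics/d3.png')[165:215,215:275];cv2.imwrite('pics/c5.png',cv2.resize(a,None,fx=12,fy=12,interpolation=cv2.INTER_CUBIC)) 
E
```

```text
(536, -16.6, 68) [240.13307145 191.60672483] crop [548.47905724 166.42689934]
(536, -16.6, 88) [240.0798733  184.02436626] crop [548.28754387 136.09746503]
(550, -16.6, 68) [244.47114713 189.31731399] crop [564.09612967 157.26925597]
(537, -16.5, 79) [240.38695656 187.27723286] crop [549.39304363 149.10893145]
(537, -29.5, 79) [244.48474273 189.38377893] crop [564.14507383 157.53511573]
(537, -3.5, 79) [236.35395033 185.20398817] crop [534.87422119 140.81595266]
(537, -16.5, 61) [240.43169728 194.04032636] crop [549.55411021 176.16130546]
(488.5, -69.5, 79) [241.81836835 204.81909043] crop [554.54612606 219.2763617 ]
[220.98644223 123.52927569]
[221.08936222 162.02684347]
```

View pics/c5.png

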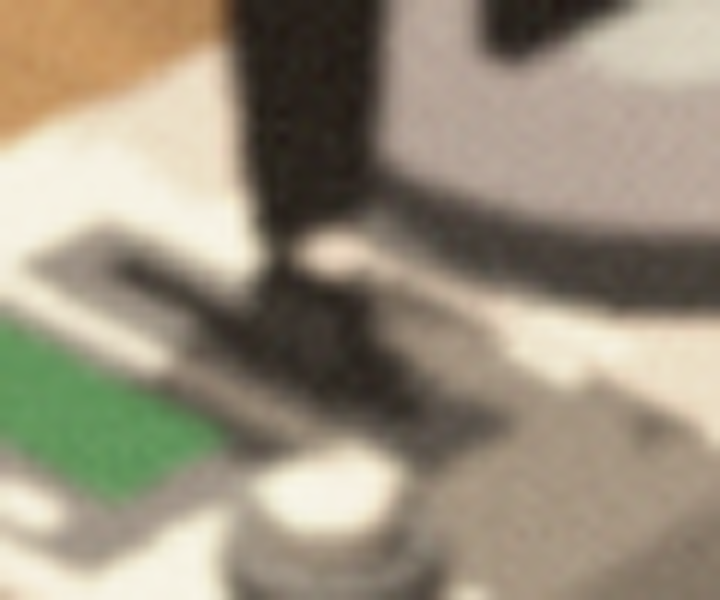

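The side crop is ambiguous: the fingers may be ending above the fin, or standing behind it. I'll raise the arm and check where the visible fingertips are relative to the reported TCP.

step_arm([
  [[0,0,-40,0,-1],[0,0,-80,0,-1],[0,0,-80,0,-1],[0,0,-80,0,-1]],
])

```text
t: 4.18
eef_pos: [537.3, -16.7, 149.6]
tcp_rot: [-3.141, 0.004, 3.141]
ft_force: [-0.3, 0.6, -0.2]
opening: 0.004
grip_force: 0.0
```

```bash
python3 - <<'E'
from h import *
a=snap('wrist','w4.png');b=snap('side','d4.png')
p=env.state()['eef_pos'];print(p)
f='w4.png'
q=proj('d4.png',p);print(q);q2=proj('w4.png',p);print(q2)
b2=b[100:220,190:310].copy();A=cv2.resize(b2,None,fx=4,fy=4,interpolation=2);cv2.circle(A,tuple(((q-[190,100])*4).astype(int)),4,(0,0,255),1)
B=a[110:300,160:310];B=cv2.resize(B,(379,480),interpolation=2)[:,:300];
B=cv2.resize(a[120:240,220:295],None,fx=4,fy=4,interpolation=2);cv2.circle(B,tuple(((q2-[220,120])*4).astype(int)),4,(0,0,255),1)
cv2.imwrite('pics/c6.png',np.hstack([A,B]))
E
```

```text
[535.99741423 -16.49159412 147.23615606]
[239.87936101 160.56294165]
[255.64487848 219.63599778]
```

View pics/c6.png

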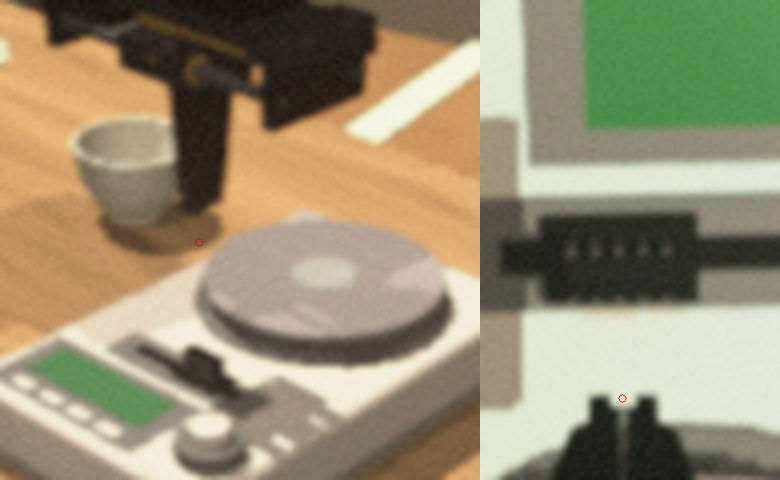

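The reported TCP appears to be about 20 mm beyond the visible tips, so the fingers were simply above the fin. I'll go down open around the fin and watch the force.

step_arm([
  [[0,0,0,0,0],[0,0,0,0,0],[0,0,0,0,0],[0,0,40,0,0],[0,0,80,0,0],[0,0,80,0,0],[0,0,80,0,0]],
])

```text
t: 4.87
eef_pos: [535.5, -16.5, 66.6]
tcp_rot: [3.141, -0.004, 3.141]
ft_force: [0.1, -0.5, 0.1]
opening: 0.439
grip_force: 0.0
```

step_arm([
  [[0,0,2,0,0],[0,0,4,0,0],[0,0,6,0,0],[0,0,8,0,0],[0,0,10,0,0],[0,0,10,0,0],[0,0,10,0,0]],
])

```text
t: 5.45
eef_pos: [536.5, -16.6, 57.9]
tcp_rot: [3.142, 0.0, 3.141]
ft_force: [0.2, -0.7, -0.4]
opening: 0.497
grip_force: 0.0
```

No contact at TCP z = 58, below the 61 mm track, so the offset is real. I'll continue down.

step_arm([
  [[0,0,2,0,0],[0,0,4,0,0],[0,0,6,0,0],[0,0,8,0,0],[0,0,9,0,0],[0,0,9,0,0],[0,0,9,0,0]],
])

```text
t: 6.03
eef_pos: [536.4, -16.6, 48.6]
tcp_rot: [3.141, -0.0, 3.141]
ft_force: [-0.6, -0.5, -0.4]
opening: 0.499
grip_force: 0.0
```

step_arm([
  [[0,0,0,0,-0.4],[0,0,0,0,-1],[0,0,0,0,-1],[0,0,0,0,-1],[0,0,0,0,-1],[0,0,0,0,-1]],
])

```text
t: 6.53
eef_pos: [536.5, -16.6, 48.8]
tcp_rot: [-3.142, 0.0, 3.141]
ft_force: [0.3, -1.2, 0.4]
opening: 0.268
grip_force: 30.0
```

Gripped the fin (25.5 mm, 30 N). Sliding it left.

step_arm([
  [[0,5,0,0,-1],[0,10,0,0,-1],[0.5,15,0,0,-1],[0.5,20,0,0,-1],[0.7,25,0,0,-1],[0.8,30,0,0,-1],[0.8,30,0,0,-1]],
])

```text
t: 7.12
eef_pos: [535.7, 14.6, 48.8]
tcp_rot: [3.141, 0.0, -3.141]
ft_force: [0.3, 3.2, 2.2]
opening: 0.264
grip_force: 30.0
```

step_arm([
  [[0,2,0,0,-1],[0,4,0,0,-1],[0,6,0,0,-1],[0,8,0,0,-1],[0,8,0,0,-1],[0,8,0,0,-1]],
])

```text
t: 7.62
eef_pos: [535.8, 16.6, 48.9]
tcp_rot: [-3.136, -0.0, -3.14]
ft_force: [-3.5, -43.5, 3.5]
opening: 0.263
grip_force: 30.0
```

step_arm([
  [[0,-2,0,0,-1],[0,-4,0,0,-1],[0,-4,0,0,-1],[0,-4,0,0,0],[0,-4,0,0,0],[0,-4,0,0,0]],
])

```text
t: 8.12
eef_pos: [535.5, 17.7, 48.6]
tcp_rot: [3.141, -0.0, 3.141]
ft_force: [-0.5, -0.7, -0.4]
opening: 0.425
grip_force: 0.0
```

step_arm([
  [[0,0,-20,0,0],[0,0,-60,0,0],[0,0,-100,0,0],[0,0,-140,0,0],[0,0,-140,0,0]],
])

```text
t: 8.53
eef_pos: [538.2, 17.7, 195.6]
tcp_rot: [-3.141, 0.01, -3.141]
ft_force: [-0.2, -0.9, -0.3]
opening: 0.5
grip_force: 0.0
```

```bash
python3 - <<'E'
from h import *
a=snap('wrist','w5.png');b=snap('scene','s5.png');d=snap('side','d5.png')
p=env.state()['eef_pos'];print(p)
A=cv2.resize(a[60:300,120:380],None,fx=1.7,fy=1.7,interpolation=2);B=cv2.resize(b[155:255,130:250],(340,408),interpolation=2)
B=cv2.resize(b[155:255,140:230],(340,378),interpolation=2);cv2.imwrite('pics/c7.png',np.hstack([A[:378],B]))
for u,v in((151,210),(184,178),(197,200)): print(ell('s5.png',u,v,10))
for u,v in ((386,274),(301,296),(315,257)):print(ell('d5.png',u,v,8))
E
```

```text
[535.33444443  17.80503617 188.58385232]
(array([141, 203], dtype=int32), array([161, 217], dtype=int32), ((573.9017944335938, -368.58184814453125), (58.16320037841797, 65.71241760253906), 133.86280822753906))
(array([179, 175], dtype=int32), array([188, 180], dtype=int32), ((430.50531005859375, -280.7822265625), (26.3617000579834, 31.31373405456543), 9.141133308410645))
(array([193, 196], dtype=int32), array([200, 201], dtype=int32), ((537.182861328125, -232.50131225585938), (21.36201286315918, 23.063945770263672), 38.853431701660156))
(array([369, 262], dtype=int32), array([402, 290], dtype=int32), ((584.408203125, -364.80377197265625), (62.07419204711914, 81.0789566040039), 113.32158660888672))
(array([290, 287], dtype=int32), array([311, 305], dtype=int32), ((426.6033630371094, -281.0264587402344), (37.12946319580078, 43.37016296386719), 122.25089263916016))
(array([308, 252], dtype=int32), array([321, 262], dtype=int32), ((532.2816162109375, -233.76348876953125), (26.809467315673828, 32.16558074951172), 124.45668029785156))
```

View pics/c7.png

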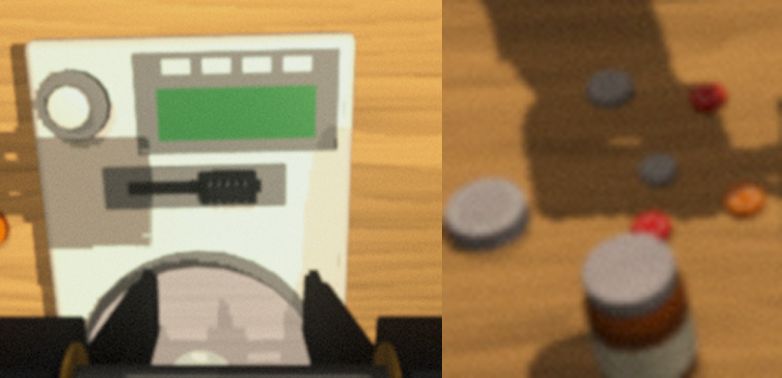

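Lock is at its left stop (fin at crop 198–260, left end of slot). Moving on to the w500.

step_arm([
  [[-4,-40,0,0,0.7],[-8,-80,0,0,0.7],[-12,-120,0,0,0.7],[-16,-160,0,0,0.7],[-20,-200,0,0,0.7],[-25,-240,0,0,0.7],[-30,-280,0,0,0.7],[-35,-320,0,0,0.7]],
])

```text
t: 9.35
eef_pos: [569.9, -304.1, 186.5]
tcp_rot: [3.139, -0.003, 3.141]
ft_force: [1.0, 0.8, -1.1]
opening: 0.846
grip_force: 0.0
```

step_arm([
  [[-5,-40,0,0,0.7],[-5,-62,0,0,0.7],[-5,-62,0,0,0.7],[-5,-62,0,0,0.7]],
])

```text
t: 9.68
eef_pos: [574.7, -365.0, 186.0]
tcp_rot: [3.139, -0.003, 3.139]
ft_force: [0.4, 0.4, 0.5]
opening: 0.848
grip_force: 0.0
```

```bash
python3 - <<'E'
from h import *
a=snap('wrist','w6.png');s=env.state();print(s['eef_pos'],s['joints'][5],s['tcp_rot'])
g=proj('w6.png',[578,-367,20]);print(g)
print(ell('w6.png',int(g[0]),int(g[1]),20,half=60))
E
```

```text
[ 574.97454352 -363.89062834  186.6069635 ] -2.2315769817958726 [ 3.13916781e+00 -2.49971012e-03  3.14079472e+00]
[252.96737957 170.28084601]
(array([227, 144], dtype=int32), array([281, 198], dtype=int32), ((579.7347412109375, -365.90545654296875), (60.86649703979492, 61.95941925048828), 91.58079528808594))
```

View pics/w6.png

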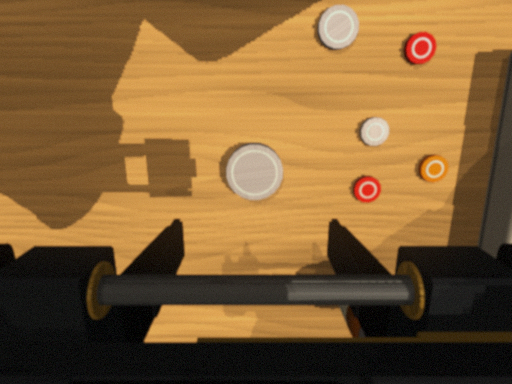

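w500 is at wrist px (254,171), about (580,-366). w100 is at (339,27) and w50 at (375,131), with red and orange rings to their right. Descending on the w500 and watching the force to find the true tip height.

step_arm([
  [[-5,-2,40,0,0.7],[-5,-2,80,0,0.7],[-5,-2,120,0,0.7],[-5,-2,160,0,0.7],[-5,-2,180,0,0.7],[-5,-2,188,0,0.7],[-5,-2,188,0,0.7],[-5,-2,188,0,0.7]],
])

```text
t: 10.4
eef_pos: [581.2, -366.0, 1.6]
tcp_rot: [-3.141, 0.001, -3.141]
ft_force: [0.6, -0.1, 0.7]
opening: 0.85
grip_force: 0.0
```

step_arm([
  [[0,0,3,0,0.7],[0,0,6,0,0.7],[0,0,9,0,0.7],[0,0,12,0,0.7],[0,0,12,0,0.7],[0,0,12,0,0.7]],
])

```text
t: 10.9
eef_pos: [580.5, -366.6, -11.3]
tcp_rot: [3.141, -0.0, 3.141]
ft_force: [-0.5, -0.1, 0.3]
opening: 0.852
grip_force: 0.0
```

step_arm([
  [[0,0,1,0,0.7],[0,0,2,0,0.7],[0,0,3,0,0.7],[0,0,3,0,0.7]],
])

```text
t: 11.23
eef_pos: [580.5, -366.5, -14.5]
tcp_rot: [3.141, -0.0, 3.141]
ft_force: [0.1, -0.3, 0.9]
opening: 0.849
grip_force: 0.0
```

step_arm([
  [[0,0,1,0,0.7],[0,0,2,0,0.7],[0,0,2,0,0.7]],
])

```text
t: 11.48
eef_pos: [580.5, -366.5, -16.5]
tcp_rot: [3.141, -0.0, 3.141]
ft_force: [0.1, -0.2, 0.8]
opening: 0.848
grip_force: 0.0
```

step_arm([
  [[0,0,1,0,0.7],[0,0,2,0,0.7],[0,0,2,0,0.7]],
])

```text
t: 11.73
eef_pos: [580.5, -366.5, -18.5]
tcp_rot: [3.141, -0.0, 3.141]
ft_force: [0.6, 0.2, -0.2]
opening: 0.85
grip_force: 0.0
```

```bash
python3 - <<'E'
from h import *
d=snap('side','d7.png');s=env.state();print(s['ft_force'],s['eef_pos'])
cv2.imwrite('pics/c8.png',cv2.resize(d[200:320,310:470],None,fx=4,fy=4,interpolation=2))
E
```

```text
[ 0.50510389  0.54858457 -0.76864473] [ 580.49748902 -366.51735529  -18.43815419]
```

View pics/c8.png

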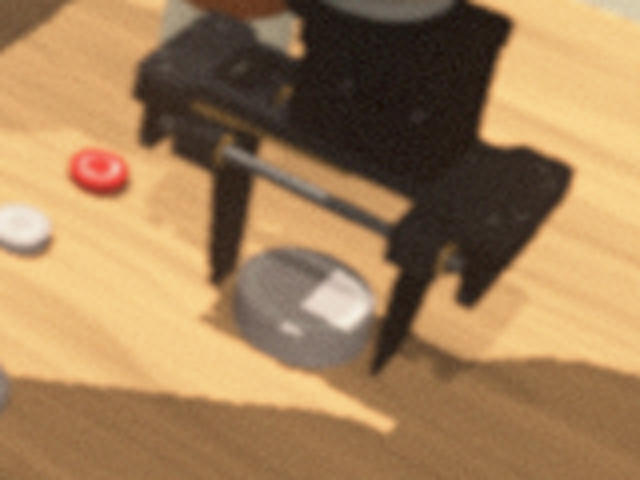

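```bash
python3 - <<'E'
from h import *
for z in(0,5,10): print(z,[ (proj('d7.png',(x,y,z))-[310,200])*4 for x,y in((571,-407),(571,-411),(571,-326))])
E
```

```text
0 [array([366.63298454, 372.07701697]), array([374.64187306, 376.46651793]), array([214.11660533, 288.48604274])]
5 [array([368.66986115, 364.22221793]), array([376.71096718, 368.60254003]), array([215.56970849, 280.82225034])]
10 [array([370.72002961, 356.31616159]), array([378.79360391, 360.68709092]), array([217.03175228, 273.11130425])]
```

Tips are at about TCP + 21 mm. Raising 3 mm and gripping.

step_arm([
  [[0,0,-3,0,0.7],[0,0,-3,0,0.4],[0,0,-3,0,-0.2],[0,0,-3,0,-1],[0,0,-3,0,-1],[0,0,-3,0,-1],[0,0,-3,0,-1]],
])

```text
t: 12.37
eef_pos: [580.6, -366.5, -15.2]
tcp_rot: [3.141, 0.0, 3.141]
ft_force: [-0.5, 0.1, 3.1]
opening: 0.667
grip_force: 30.0
```

step_arm([
  [[0,0,-20,0,-1],[0,0,-60,0,-1],[0,0,-100,0,-1],[0,0,-140,0,-1],[0,0,-165,0,-1],[0,0,-165,0,-1],[0,0,-165,0,-1]],
])

```text
t: 12.95
eef_pos: [580.4, -366.5, 149.8]
tcp_rot: [-3.141, 0.001, 3.141]
ft_force: [0.1, -0.2, -5.1]
opening: 0.67
grip_force: 30.0
```

step_arm([
  [[-8,38,0,0,-1],[-16,76,0,0,-1],[-24,114,0,0,-1],[-32,152,0,0,-1],[-40,190,0,0,-1],[-48,228,0,0,-1],[-56,266,0,0,-1],[-64,304,0,0,-1]],
])

```text
t: 13.62
eef_pos: [643.4, -60.5, 146.4]
tcp_rot: [3.141, -0.005, 3.141]
ft_force: [0.8, -0.4, -4.5]
opening: 0.666
grip_force: 30.0
```

step_arm([
  [[-7,32,0,0,-1],[-14,63,0,0,-1],[-14,63,20,0,-1],[-14,63,50,0,-1],[-14,63,75,0,-1],[-14,63,82,0,-1],[-14,63,82,0,-1],[-14,63,82,0,-1]],
])

```text
t: 14.28
eef_pos: [658.4, 0.3, 66.9]
tcp_rot: [3.141, -0.002, 3.141]
ft_force: [-0.3, 0.1, -3.5]
opening: 0.669
grip_force: 30.0
```

step_arm([
  [[0,0,1.5,0,-1],[0,0,3,0,-1],[0,0,4.5,0,-1],[0,0,6,0,-1],[0,0,6,0,-1]],
])

```text
t: 14.7
eef_pos: [658.7, 0.4, 61.9]
tcp_rot: [3.142, 0.0, 3.141]
ft_force: [-0.1, 0.3, -6.2]
opening: 0.665
grip_force: 30.0
```

step_arm([
  [[0,0,1,0,-1],[0,0,2,0,-1],[0,0,2,0,-1]],
])

```text
t: 14.95
eef_pos: [658.6, 0.4, 59.6]
tcp_rot: [3.141, -0.0, 3.141]
ft_force: [-0.4, -0.5, -5.1]
opening: 0.662
grip_force: 30.0
```

step_arm([
  [[0,0,0.5,0,-1],[0,0,1,0,-1],[0,0,1,0,-1]],
])

```text
t: 15.2
eef_pos: [658.7, 0.4, 58.8]
tcp_rot: [3.142, 0.0, 3.141]
ft_force: [0.3, 0.6, -3.1]
opening: 0.667
grip_force: 30.0
```

step_arm([
  [[0,0,0.5,0,-1],[0,0,0.5,0,-1]],
])

```text
t: 15.37
eef_pos: [658.7, 0.4, 58.7]
tcp_rot: [3.142, 0.0, 3.141]
ft_force: [-2.2, 0.9, 1.8]
opening: 0.665
grip_force: 30.0
```

Resting on the pan. Releasing.

step_arm([
  [[0,0,0,0,0.45],[0,0,0,0,0.55],[0,0,0,0,0.6],[0,0,0,0,0.6]],
])

```text
t: 15.7
eef_pos: [658.9, 0.4, 58.3]
tcp_rot: [3.142, 0.001, 3.141]
ft_force: [-0.4, -0.3, -0.3]
opening: 0.794
grip_force: 0.0
```

step_arm([
  [[0,0,-10,0,0.6],[0,0,-40,0,0.6],[0,0,-80,0,0.6],[0,0,-115,0,0.6],[0,0,-130,0,0.6],[0,0,-130,0,0.6]],
])

```text
t: 16.2
eef_pos: [660.2, 0.3, 193.5]
tcp_rot: [-3.141, 0.008, 3.141]
ft_force: [0.5, -0.6, -0.3]
opening: 0.805
grip_force: 0.0
```

```bash
python3 - <<'E'
from h import *
a=snap('wrist','w9.png');b=snap('scene','s9.png');d=snap('side','d9.png')
print(env.state()['eef_pos'])
g=proj('w9.png',[658.5,0.5,94]);print(g)
A=cv2.resize(a[60:300,140:380],(480,480),interpolation=2);B=cv2.resize(b[150:270,135:215],(320,480),interpolation=2)
cv2.imwrite('pics/c9.png',np.hstack([A,B]))
for u,v in((184,178),(197,200)): print(ell('s9.png',u,v,8,half=12))
for u,v in ((301,296),(315,257)):print(ell('d9.png',u,v,8,half=18))
E
```

```text
[6.58186423e+02 4.48910434e-01 1.87670612e+02]
[255.55773499 179.58138461]
(array([179, 174], dtype=int32), array([189, 180], dtype=int32), ((427.8466796875, -280.16485595703125), (30.649240493774414, 33.411380767822266), 3.9155402183532715))
(array([193, 196], dtype=int32), array([200, 202], dtype=int32), ((536.5198974609375, -232.72732543945312), (21.373319625854492, 23.48261260986328), 78.32015991210938))
(array([290, 288], dtype=int32), array([311, 305], dtype=int32), ((426.2456970214844, -281.5122375488281), (36.96645736694336, 43.30025863647461), 125.37652587890625))
(array([308, 252], dtype=int32), array([321, 262], dtype=int32), ((532.5648803710938, -233.8289794921875), (26.86004638671875, 32.235557556152344), 130.40150451660156))
```

View pics/c9.png

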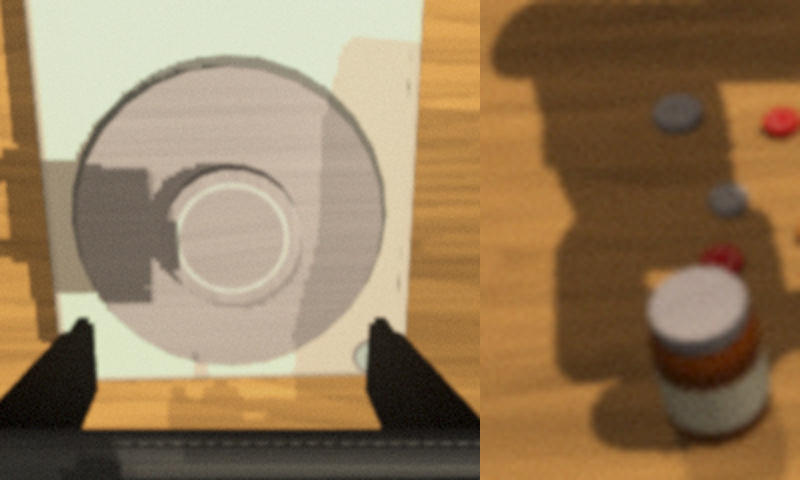

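```bash
python3 - <<'E'
from h import *
f='w9.png'
def c(x,y,z): return ray(f,140+x/2,60+y/2,z)[:2]
print('pan L,R,T,B',c(73,215,74),c(384,215,74),c(228,66,74),c(228,365,74))
print('w500',c(176,238,94),c(290,238,94),c(232,183,94),c(232,293,94))
E
```

```text
pan L,R,T,B [651.71264452 -75.74417171] [651.72079058  74.25940501] [582.72842851  -0.90747544] [730.91595525  -1.07741386]
w500 [657.95065402 -24.62202389] [657.95379806  27.34058045] [632.66893512   0.88870225] [684.49831541   0.91816713]
```

step_arm([
  [[25,-34,0,0,0],[50,-68,0,0,0],[75,-102,0,0,0],[100,-136,0,0,0],[125,-170,0,0,0],[150,-204,0,0,0],[175,-238,0,0,0],[200,-272,0,0,0]],
])

```text
t: 17.02
eef_pos: [459.2, -269.0, 186.9]
tcp_rot: [3.14, -0.002, 3.142]
ft_force: [0.4, -0.6, 0.6]
opening: 0.501
grip_force: 0.0
```

step_arm([
  [[20,-10,0,0,0],[32,-10,0,0,0],[32,-10,0,0,0],[32,-10,0,0,0]],
])

```text
t: 17.35
eef_pos: [429.0, -277.5, 187.7]
tcp_rot: [3.141, -0.001, 3.141]
ft_force: [-0.1, 0.1, -0.1]
opening: 0.502
grip_force: 0.0
```

```bash
python3 - <<'E'
from h import *
a=snap('wrist','w10.png');s=env.state();print(s['eef_pos'],s['joints'][5],s['opening'])
hsv=cv2.cvtColor(a,cv2.COLOR_BGR2HSV)
m=((hsv[...,1]<70)&(hsv[...,2]>50)).astype(np.uint8)
n,l,st,c=cv2.connectedComponentsWithStats(m)
for i in range(1,n):
    if 300<st[i,4]<4000: print(st[i],c[i],ray('w10.png',*c[i],8)[:2])
E
```

```text
[ 429.64646224 -277.40197094  187.86098118] -2.2738327647114684 0.5017790356305893
[237 148  35  35 948] [253.62025316 165.05379747] [ 429.62056365 -279.18517173]
[281 238  19  23 354] [290.23728814 248.99435028] [ 535.51050752 -234.09173699]
[ 165  277  185   27 3869] [262.86172138 291.318687  ] [ 595.2193803  -267.64593645]
[ 449  283   63   61 2154] [472.88625812 309.27251625] [622.62285559   7.96313196]
[  0 284  56  18 765] [ 29.39607843 291.73071895] [ 595.23948255 -567.87964674]
```

step_arm([
  [[0,-2,40,0,0.3],[0,-2,80,0,0.3],[0,-2,120,0,0.3],[0,-2,160,0,0.3],[0,-2,190,0,0.3],[0,-2,200,0,0.3],[0,-2,202,0,0.3],[0,-2,202,0,0.3]],
])

```text
t: 18.07
eef_pos: [429.9, -279.7, -13.6]
tcp_rot: [3.141, -0.0, -3.141]
ft_force: [-0.3, -0.7, 0.3]
opening: 0.65
grip_force: 0.0
```

step_arm([
  [[0,0,1,0,0.3],[0,0,2,0,0.3],[0,0,2,0,0.3]],
])

```text
t: 18.32
eef_pos: [429.8, -280.5, -14.5]
tcp_rot: [-3.14, 0.002, 3.141]
ft_force: [-0.3, 0.3, 0.5]
opening: 0.651
grip_force: 0.0
```

step_arm([
  [[0,0,1,0,0.3],[0,0,2,0,0.3],[0,0,2,0,0.3],[0,0,2,0,0.3]],
])

```text
t: 18.65
eef_pos: [429.1, -280.1, -17.7]
tcp_rot: [-3.142, 0.0, 3.141]
ft_force: [0.2, 0.2, 0.6]
opening: 0.649
grip_force: 0.0
```

step_arm([
  [[0,0,0,0,0],[0,0,0,0,-0.5],[0,0,0,0,-1],[0,0,0,0,-1],[0,0,0,0,-1],[0,0,0,0,-1]],
])

```text
t: 19.15
eef_pos: [429.1, -280.1, -17.8]
tcp_rot: [3.141, -0.0, 3.141]
ft_force: [-0.0, -0.2, 0.3]
opening: 0.431
grip_force: 30.0
```

step_arm([
  [[0,0,-10,0,-1],[0,0,-40,0,-1],[0,0,-80,0,-1],[0,0,-120,0,-1],[0,0,-160,0,-1],[0,0,-178,0,-1],[0,0,-178,0,-1]],
])

```text
t: 19.73
eef_pos: [430.3, -281.0, 165.1]
tcp_rot: [-3.137, 0.006, 3.141]
ft_force: [-0.5, -0.3, -0.8]
opening: 0.426
grip_force: 30.0
```

step_arm([
  [[-25,30,0,0,-1],[-50,60,0,0,-1],[-75,91,0,0,-1],[-100,122,0,0,-1],[-125,153,0,0,-1],[-150,183,0,0,-1],[-175,214,0,0,-1],[-200,245,0,0,-1]],
])

```text
t: 20.4
eef_pos: [629.5, -33.2, 159.3]
tcp_rot: [3.141, -0.002, 3.141]
ft_force: [-0.4, -0.7, -1.0]
opening: 0.425
grip_force: 30.0
```

step_arm([
  [[-25,30,0,0,-1],[-29.5,36,0,0,-1],[-29.5,36,30,0,-1],[-29.5,36,60,0,-1],[-29.5,36,75,0,-1],[-29.5,36,79,0,-1],[-29.5,36,79,0,-1],[-29.5,36,79,0,-1]],
])

```text
t: 21.07
eef_pos: [658.9, 0.6, 81.7]
tcp_rot: [3.142, 0.0, 3.141]
ft_force: [0.6, -0.2, 0.8]
opening: 0.423
grip_force: 30.0
```

step_arm([
  [[0,0,1,0,-1],[0,0,2,0,-1],[0,0,3,0,-1],[0,0,3.5,0,-1],[0,0,3.5,0,-1]],
])

```text
t: 21.48
eef_pos: [658.7, 0.8, 78.0]
tcp_rot: [3.142, 0.0, 3.141]
ft_force: [-0.6, 0.1, -1.9]
opening: 0.423
grip_force: 30.0
```

step_arm([
  [[0,0,0.5,0,-1],[0,0,1,0,-1],[0,0,1,0,-1]],
])

```text
t: 21.73
eef_pos: [658.6, 0.9, 76.6]
tcp_rot: [3.141, -0.0, 3.141]
ft_force: [1.3, 0.8, -0.6]
opening: 0.429
grip_force: 30.0
```

step_arm([
  [[0,0,0.5,0,-1],[0,0,0.5,0,-1],[0,0,0.5,0,-1]],
])

```text
t: 21.98
eef_pos: [658.7, 0.9, 76.2]
tcp_rot: [3.141, 0.0, 3.141]
ft_force: [0.4, 0.6, -0.7]
opening: 0.427
grip_force: 30.0
```

step_arm([
  [[0,0,0.4,0,-1],[0,0,0.4,0,-1],[0,0,0.4,0,-1]],
])

```text
t: 22.23
eef_pos: [658.7, 0.9, 76.2]
tcp_rot: [3.142, 0.0, 3.141]
ft_force: [-2.0, -0.3, 3.6]
opening: 0.43
grip_force: 30.0
```

step_arm([
  [[0,0,0,0,0.0],[0,0,0,0,0.1],[0,0,0,0,0.15],[0,0,0,0,0.15]],
])

```text
t: 22.57
eef_pos: [658.7, 0.9, 75.7]
tcp_rot: [3.141, -0.0, 3.141]
ft_force: [-0.6, 0.1, 0.3]
opening: 0.563
grip_force: 0.0
```

step_arm([
  [[0,0,-10,0,0.15],[0,0,-40,0,0.15],[0,0,-80,0,0.15],[0,0,-110,0,0.15],[0,0,-110,0,0.15]],
])

```text
t: 22.98
eef_pos: [661.1, 0.7, 193.2]
tcp_rot: [-3.141, 0.01, 3.142]
ft_force: [0.4, -1.1, 0.6]
opening: 0.575
grip_force: 0.0
```

step_arm([
  [[15,-34,0,0,0.15],[30,-68,0,0,0.15],[45,-102,0,0,0.15],[60,-136,0,0,0.15],[75,-170,0,0,0.15],[90,-204,0,0,0.15],[105,-225,0,0,0.15],[122,-234,0,0,0.15]],
])

```text
t: 23.65
eef_pos: [535.8, -235.9, 185.9]
tcp_rot: [-3.141, 0.001, 3.139]
ft_force: [0.2, 0.1, 0.4]
opening: 0.577
grip_force: 0.0
```

```bash
python3 - <<'E'
from h import *
import time
a=snap('wrist','w11.png');s=env.state();print(s['eef_pos'],s['opening'])
a=snap('wrist','w12.png');s=env.state();print(s['eef_pos'],s['opening'])
hsv=cv2.cvtColor(a,cv2.COLOR_BGR2HSV)
m=((hsv[...,1]<70)&(hsv[...,2]>50)).astype(np.uint8)
n,l,st,c=cv2.connectedComponentsWithStats(m)
for i in range(1,n):
    if 150<st[i,4]<4000: print(st[i],c[i],ray('w12.png',*c[i],8)[:2])
E
```

```text
[ 533.27901635 -235.90933177  185.88666181] 0.5731495041291497
[ 534.72350414 -234.69904501  186.08656419] 0.5750241827085211
[247 155  26  26 536] [259.39365672 167.42910448] [ 536.23216187 -231.15679066]
[  0 283  41  19 446] [ 22.01121076 291.08520179] [ 696.88567344 -534.82601162]
[470 283  42  19 553] [489.36347197 292.20433996] [700.40789003  63.91334087]
[462 304  25  40 667] [473.45877061 321.70014993] [744.80199953  51.45476048]
```

View pics/w12.png

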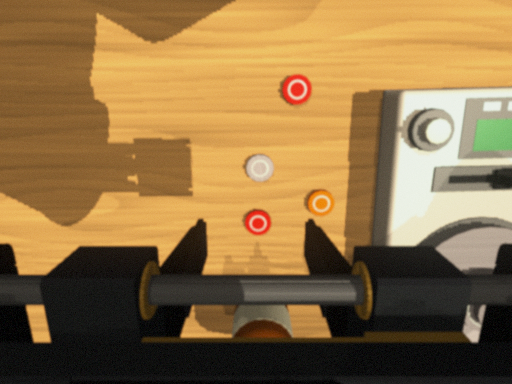

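That view shows the w50 at (259,167), with red rings at (297,89) and (258,222) and an orange ring at (320,203). The plain grey disc is the w50. I've now viewed 15 pictures, one over the limit of 14, so I'll view no more and check by numbers only.

```bash
cat >> h.py <<'E'
def blobs(fn,z,lo=150,hi=6000,sat=70,val=50):
    a=cv2.imread('pics/'+fn);hsv=cv2.cvtColor(a,cv2.COLOR_BGR2HSV)
    m=((hsv[...,1]<sat)&(hsv[...,2]>val)).astype(np.uint8)
    n,l,st,c=cv2.connectedComponentsWithStats(m)
    for i in range(1,n):
        if lo<st[i,4]<hi and st[i,1]<260: print(st[i],c[i].round(1),ray(fn,*c[i],z)[:2].round(1))
E
python3 - <<'E'
from h import *
snap('wrist','w13.png');s=env.state();print(s['eef_pos'],s['tcp_rot']);blobs('w13.png',8)
E
```

```text
[ 535.93362369 -233.8669938   186.21401219] [3.14153556e+00 2.32349561e-04 3.13922956e+00]
[246 154  26  26 530] [258.3 166.1] [ 536.3 -231.1]
```

step_arm([
  [[0,2,40,0,0.15],[0,2,80,0,0.15],[0,2,120,0,0.15],[0,2,160,0,0.15],[0,2,190,0,0.15],[0,2,200,0,0.15],[0,2,200,0,0.15],[0,2,200,0,0.15]],
])

```text
t: 24.47
eef_pos: [537.5, -230.9, -13.4]
tcp_rot: [-3.141, 0.001, -3.141]
ft_force: [0.9, -0.6, 0.9]
opening: 0.575
grip_force: 0.0
```

step_arm([
  [[0,0,1,0,0.15],[0,0,2,0,0.15],[0,0,2,0,0.15],[0,0,2,0,0.15]],
])

```text
t: 24.8
eef_pos: [537.1, -231.4, -15.1]
tcp_rot: [-3.141, 0.002, 3.141]
ft_force: [-0.3, 0.6, 0.1]
opening: 0.578
grip_force: 0.0
```

step_arm([
  [[0.5,0,1,0,0.15],[0.5,0,2,0,0.15],[0.5,0,2,0,0.15],[0.5,0,2,0,0.15]],
])

```text
t: 25.13
eef_pos: [536.1, -231.1, -18.3]
tcp_rot: [3.141, -0.0, 3.141]
ft_force: [-0.0, -0.0, -0.3]
opening: 0.573
grip_force: 0.0
```

step_arm([
  [[0,0,0,0,-0.1],[0,0,0,0,-0.5],[0,0,0,0,-1],[0,0,0,0,-1],[0,0,0,0,-1],[0,0,0,0,-1]],
])

```text
t: 25.63
eef_pos: [536.1, -231.1, -18.2]
tcp_rot: [3.142, 0.0, 3.141]
ft_force: [0.2, -0.3, -1.1]
opening: 0.318
grip_force: 30.0
```

step_arm([
  [[0,0,-10,0,-1],[0,0,-40,0,-1],[0,0,-80,0,-1],[0,0,-120,0,-1],[0,0,-160,0,-1],[0,0,-180,0,-1],[0,0,-180,0,-1]],
])

```text
t: 26.22
eef_pos: [537.7, -231.9, 167.6]
tcp_rot: [-3.138, 0.007, 3.141]
ft_force: [0.7, -0.5, -0.2]
opening: 0.322
grip_force: 30.0
```

step_arm([
  [[-17,33,0,0,-1],[-34,66,0,0,-1],[-51,99,0,0,-1],[-68,132,0,0,-1],[-85,165,0,0,-1],[-102,198,0,0,-1],[-122.5,232,0,0,-1],[-122.5,232,0,0,-1]],
])

```text
t: 26.88
eef_pos: [660.5, 6.4, 160.9]
tcp_rot: [3.14, 0.0, -3.138]
ft_force: [0.6, 0.3, -0.3]
opening: 0.321
grip_force: 30.0
```

step_arm([
  [[0,0,30,0,-1],[0,0,60,0,-1],[0,0,70,0,-1],[0,0,72,0,-1],[0,0,72,0,-1],[0,0,72,0,-1]],
])

```text
t: 27.38
eef_pos: [659.3, 0.5, 91.2]
tcp_rot: [-3.141, 0.002, 3.141]
ft_force: [-0.3, -0.0, 0.4]
opening: 0.319
grip_force: 30.0
```

step_arm([
  [[0,0,1,0,-1],[0,0,2,0,-1],[0,0,3,0,-1],[0,0,4,0,-1],[0,0,4,0,-1],[0,0,4,0,-1]],
])

```text
t: 27.88
eef_pos: [658.7, 0.9, 85.9]
tcp_rot: [3.142, 0.0, 3.141]
ft_force: [0.1, 0.3, -0.6]
opening: 0.321
grip_force: 30.0
```

step_arm([
  [[0,0,0.5,0,-1],[0,0,1,0,-1],[0,0,1,0,-1]],
])

```text
t: 28.13
eef_pos: [658.7, 0.9, 84.8]
tcp_rot: [3.141, 0.0, 3.141]
ft_force: [-0.8, -0.5, -0.9]
opening: 0.318
grip_force: 30.0
```

step_arm([
  [[0,0,0.5,0,-1],[0,0,0.5,0,-1],[0,0,0.5,0,-1]],
])

```text
t: 28.38
eef_pos: [658.8, 0.9, 84.7]
tcp_rot: [3.142, 0.0, 3.141]
ft_force: [-1.6, 0.6, 4.0]
opening: 0.319
grip_force: 30.0
```

step_arm([
  [[0,0,0,0,-0.2],[0,0,0,0,-0.1],[0,0,0,0,-0.05],[0,0,0,0,-0.05]],
])

```text
t: 28.72
eef_pos: [658.7, 0.9, 84.1]
tcp_rot: [3.141, -0.0, 3.141]
ft_force: [-0.5, 0.0, -0.8]
opening: 0.468
grip_force: 0.0
```

step_arm([
  [[0,0,-10,0,-0.05],[0,0,-40,0,-0.05],[0,0,-80,0,-0.05],[0,0,-105,0,-0.05],[0,0,-105,0,-0.05],[0,0,-105,0,-0.05],[0,0,-105,0,-0.05]],
])

```text
t: 29.3
eef_pos: [658.2, 0.9, 188.9]
tcp_rot: [3.141, -0.001, 3.141]
ft_force: [-0.6, -0.3, -0.4]
opening: 0.473
grip_force: 0.0
```

```bash
cat >> h.py <<'E'
def circ(fn,p,r,tol=.15):
    """circle edges near world point p with radius r mm: robust radial-edge fit"""
    g=cv2.GaussianBlur(cv2.cvtColor(cv2.imread('pics/'+fn),cv2.COLOR_BGR2GRAY),(0,0),1).astype(np.float32)
    best=None
    t=np.linspace(0,2*np.pi,72,endpoint=False)
    for rr in [r]:
        for dx in np.arange(-8,8.1,1):
            for dy in np.arange(-8,8.1,1):
                s=[]
                for k in(-1.5,1.5):
                    U=np.array([proj(fn,(p[0]+dx+(rr+k)*np.cos(a),p[1]+dy+(rr+k)*np.sin(a),p[2])) for a in t],np.float32)
                    s.append(cv2.remap(g,U[:,:1].copy(),U[:,1:].copy(),1)[:,0])
                e=np.median(np.abs(s[0]-s[1]))
                if best is None or e>best[0]: best=(e,p[0]+dx,p[1]+dy)
    return best
E
python3 - <<'E'
from h import *
a=snap('wrist','w14.png');snap('scene','s14.png');snap('side','d14.png');print(env.state()['eef_pos'],env.state()['ft_force'])
f='w14.png'
for r,z in((75,74),(32,94),(21,103),(16,111)): print(r,circ(f,(658.7,.9,z),r))
E
```

```text
[658.21566596   0.8551301  188.02674383] [0.21699982 0.63662068 0.12563231]
75 (np.float32(41.536133), np.float64(651.7), np.float64(-1.1))
32 (np.float32(15.657715), np.float64(659.7), np.float64(5.9))
21 (np.float32(22.364258), np.float64(656.7), np.float64(1.9))
16 (np.float32(20.75879), np.float64(653.7), np.float64(1.9))
```

```bash
python3 - <<'E'
from h import *
f='w14.png';g=cv2.cvtColor(cv2.imread('pics/'+f),cv2.COLOR_BGR2GRAY)
x0,y0=190,100;G=cv2.resize(g[y0:250,x0:320],None,fx=4,fy=4,interpolation=cv2.INTER_CUBIC);G=cv2.GaussianBlur(G,(0,0),3)
for r,z in((32,94),(21,103),(16,111)):
    p=proj(f,(658.7,.9,z));q=proj(f,(658.7,.9+r,z));R=abs(q[0]-p[0])*4
    c=cv2.HoughCircles(G,cv2.HOUGH_GRADIENT_ALT,1,8,param1=60,param2=.4,minRadius=int(R*.75),maxRadius=int(R*1.1))
    print(r,'pred',p.round(1),R.round())
    if c is not None:
        for u,v,k in c.reshape(-1,c.shape[-1])[:4,:3]: print('   ',k,ray(f,u/4+x0,v/4+y0,z)[:2].round(1))
E
```

```text
32 pred [255.3 184.1] 142.0
21 pred [255.3 186.8] 96.0
    96.021866 [659.8   2.2]
    94.13243 [661.2  11. ]
16 pred [255.3 189.3] 75.0
    63.579144 [654.9   2.8]
    76.88957 [658.2   3. ]
    66.18443 [654.9  -5.1]
    60.92284 [650.8  -3.6]
```

Stack confirmed: w100 and w50 are within about 2 mm of their placed positions. Now the calibration key.

step_arm([
  [[30,-12,0,0,-1],[60,-24,0,0,-1],[90,-36,0,0,-1],[120,-48,0,0,-1],[150,-60,0,0,-1],[170,-70.5,0,0,-1],[170,-70.5,0,0,-1],[170,-70.5,0,0,-1]],
])

```text
t: 30.12
eef_pos: [488.3, -70.0, 189.2]
tcp_rot: [3.141, -0.0, 3.14]
ft_force: [0.7, 0.4, -0.3]
opening: 0.015
grip_force: 0.0
```

```bash
python3 - <<'E'
from h import *
f='w15.png';a=snap('wrist',f);s=env.state();print(s['eef_pos'],s['opening'])
g=cv2.cvtColor(a,cv2.COLOR_BGR2GRAY);p=proj(f,(488.3,-69.5,79));print(p)
x0,y0=int(p[0])-50,int(p[1])-50;G=cv2.GaussianBlur(cv2.resize(g[y0:y0+100,x0:x0+100],None,fx=4,fy=4,interpolation=2),(0,0),3)
c=cv2.HoughCircles(G,cv2.HOUGH_GRADIENT_ALT,1,8,param1=60,param2=.4,minRadius=40,maxRadius=130)
if c is not None:
    for u,v,k in c.reshape(-1,c.shape[-1])[:5,:3]: print(k,ray(f,u/4+x0,v/4+y0,79)[:2].round(1),ray(f,u/4+x0,v/4+y0,70)[:2].round(1))
E
```

```text
[489.05525239 -69.74433621 189.17527631] 0.006511900746147309
[255.74775358 179.40728608]
46.673042 [487.2 -70.2] [489.4 -70.2]
66.48266 [480.6 -75.1] [482.7 -75.3]
```

step_arm([
  [[1,0,40,0,-1],[1,0,80,0,-1],[1,0,110,0,-1],[1,0,122,0,-1],[1,0,122,0,-1],[1,0,122,0,-1]],
])

```text
t: 30.67
eef_pos: [488.3, -69.2, 66.7]
tcp_rot: [3.141, -0.001, -3.141]
ft_force: [0.6, 0.5, 0.8]
opening: 0.004
grip_force: 0.0
```

step_arm([
  [[0,0,1.5,0,-1],[0,0,3,0,-1],[0,0,4.5,0,-1],[0,0,6,0,-1],[0,0,7.5,0,-1],[0,0,7.5,0,-1],[0,0,7.5,0,-1]],
])

```text
t: 31.25
eef_pos: [487.7, -69.6, 59.9]
tcp_rot: [3.142, 0.0, 3.141]
ft_force: [-0.5, -0.1, -0.5]
opening: 0.004
grip_force: 0.0
```

step_arm([
  [[0,0,1,0,-1],[0,0,2,0,-1],[0,0,3,0,-1],[0,0,3,0,-1]],
])

```text
t: 31.58
eef_pos: [487.7, -69.6, 56.7]
tcp_rot: [3.142, 0.0, 3.141]
ft_force: [-0.7, -0.6, 1.1]
opening: 0.005
grip_force: 0.7
```

step_arm([
  [[0,0,1,0,-1],[0,0,2,0,-1],[0,0,3,0,-1],[0,0,3,0,-1]],
])

```text
t: 31.92
eef_pos: [487.7, -69.6, 53.7]
tcp_rot: [3.142, 0.0, 3.141]
ft_force: [-0.0, -1.2, 2.6]
opening: 0.003
grip_force: 1.5
```

step_arm([
  [[0,0,0.5,0,-1],[0,0,1,0,-1],[0,0,1.5,0,-1],[0,0,2,0,-1],[0,0,2,0,-1]],
])

```text
t: 32.33
eef_pos: [487.8, -69.6, 52.3]
tcp_rot: [-3.142, 0.0, 3.141]
ft_force: [-1.9, -0.1, 10.4]
opening: 0.001
grip_force: 5.2
```

Force is past the 4 N spring limit, so the key is at its bottom. One small extra push, then retreat.

step_arm([
  [[0,0,0.7,0,-1],[0,0,0.7,0,-1],[0,0,0.7,0,-1],[0,0,0.7,0,-1],[0,0,0.7,0,-1],[0,0,0.7,0,-1]],
])

```text
t: 32.83
eef_pos: [487.8, -69.6, 52.1]
tcp_rot: [-3.141, 0.001, 3.141]
ft_force: [-4.3, 0.6, 18.9]
opening: 0.004
grip_force: 9.3
```

step_arm([
  [[0,0,-10,0,-1],[0,0,-50,0,-1],[0,0,-90,0,-1],[0,0,-130,0,-1],[0,0,-137,0,-1]],
])

```text
t: 33.25
eef_pos: [489.5, -70.0, 193.8]
tcp_rot: [-3.14, 0.008, 3.142]
ft_force: [-0.3, 0.2, -0.2]
opening: 0.004
grip_force: 0.0
```

step_arm([
  [[-30,12,0,0,-0.05],[-60,24,0,0,-0.05],[-90,36,0,0,-0.05],[-120,48,0,0,-0.05],[-150,60,0,0,-0.05],[-171,70.5,0,0,-0.05],[-171,70.5,0,0,-0.05],[-171,70.5,0,0,-0.05]],
])

```text
t: 33.92
eef_pos: [658.6, 1.4, 186.8]
tcp_rot: [3.141, -0.002, -3.141]
ft_force: [-0.1, -0.5, 0.5]
opening: 0.464
grip_force: 0.0
```

```bash
cat >> h.py <<'E'
def hough(f,p,r,half=60,n=4):
    g=cv2.cvtColor(cv2.imread('pics/'+f),cv2.COLOR_BGR2GRAY);q=proj(f,p);R=abs(proj(f,(p[0],p[1]+r,p[2]))[0]-q[0])*4
    x0,y0=max(0,int(q[0])-half),max(0,int(q[1])-half);G=cv2.GaussianBlur(cv2.resize(g[y0:y0+2*half,x0:x0+2*half],None,fx=4,fy=4,interpolation=2),(0,0),3)
    c=cv2.HoughCircles(G,cv2.HOUGH_GRADIENT_ALT,1,8,param1=60,param2=.4,minRadius=int(R*.8),maxRadius=int(R*1.12))
    print(r,'R',R.round(),[] if c is None else [(round(float(k/R),2),ray(f,u/4+x0,v/4+y0,p[2])[:2].round(1)) for u,v,k in c.reshape(-1,c.shape[-1])[:n,:3]])
E
python3 - <<'E'
from h import *
f='w16.png';a=snap('wrist',f);s=env.state();print(s['eef_pos'],s['opening'])
for r,z in((32,94),(21,103),(16,111)): hough(f,(658.7,.9,z),r)
# tray: dark rim mask in scene s14 projected to z=18
for fn,box in(('s14.png',(325,400,145,210)),('d14.png',(80,195,145,200))):
    im=cv2.imread('pics/'+fn);hsv=cv2.cvtColor(im,cv2.COLOR_BGR2HSV)
    m=np.zeros(im.shape[:2],np.uint8);x0,x1,y0,y1=box;m[y0:y1,x0:x1]=((hsv[...,1]<60)&(hsv[...,2]>60)&(hsv[...,2]<190))[y0:y1,x0:x1]
    m=cv2.morphologyEx(m,cv2.MORPH_OPEN,np.ones((3,3)))
    k=max(cv2.findContours(m,0,1)[0],key=cv2.contourArea)
    Q=np.array([ray(fn,*p[0],8)[:2] for p in k],np.float32);print(fn,cv2.boundingRect(k),cv2.minAreaRect(Q))
E
```

```text
[657.97737324   0.92253031 187.18530406] 0.4684516429175346
32 R 143.0 [(0.86, array([652.8,   2.1]))]
21 R 97.0 [(1.01, array([ 6.573e+02, -1.000e-01]))]
16 R 76.0 [(1.02, array([648.8,   1.4])), (1.01, array([651.8,  -3. ])), (0.9, array([652. ,  -0.7])), (0.92, array([658.6,   1.2]))]
s14.png (339, 158, 49, 38) ((477.3948974609375, 317.44757080078125), (129.8419189453125, 186.6284637451172), 85.3171157836914)
d14.png (97, 155, 81, 37) ((482.061279296875, 323.96234130859375), (119.24310302734375, 196.5677947998047), 85.28441619873047)
```

Key press done (19 N, held about 0.5 s) and the stack is still standing. Now taking the weights off, w50 first.

step_arm([
  [[0,0,40,0,-0.05],[0,0,75,0,-0.05],[0,0,95,0,-0.05],[0,0,100,0,-0.05],[0,0,102,0,-0.05],[0,0,102,0,-0.05],[0,0,102,0,-0.05]],
])

```text
t: 34.55
eef_pos: [659.3, 0.6, 87.9]
tcp_rot: [-3.141, 0.002, 3.141]
ft_force: [-0.1, -0.5, 0.2]
opening: 0.477
grip_force: 0.0
```

step_arm([
  [[0,0,0,0,-0.05],[0,0,0,0,-0.05]],
])

```text
t: 34.72
eef_pos: [659.1, 0.8, 87.4]
tcp_rot: [-3.141, 0.002, 3.141]
ft_force: [-0.2, -0.4, 0.0]
opening: 0.473
grip_force: 0.0
```

step_arm([
  [[0,0,1,0,-0.05],[0,0,2,0,-0.05],[0,0,2.5,0,-0.05],[0,0,2.5,0,-0.05],[0,0,2.5,0,-0.05]],
])

```text
t: 35.13
eef_pos: [658.7, 0.9, 83.5]
tcp_rot: [3.141, -0.0, 3.141]
ft_force: [-0.7, 0.3, -0.0]
opening: 0.477
grip_force: 0.0
```

step_arm([
  [[0,0,0,0,-0.3],[0,0,0,0,-0.6],[0,0,0,0,-1],[0,0,0,0,-1],[0,0,0,0,-1]],
])

```text
t: 35.55
eef_pos: [658.7, 0.8, 83.6]
tcp_rot: [3.142, 0.0, 3.141]
ft_force: [0.8, 0.5, -0.3]
opening: 0.324
grip_force: 30.0
```

step_arm([
  [[0,0,-10,0,-1],[0,0,-40,0,-1],[0,0,-75,0,-1],[18,25,-82,0,-1],[42,56,-82,0,-1],[66,87,-82,0,-1],[90,119,-82,0,-1],[114,151,-82,0,-1]],
])

```text
t: 36.22
eef_pos: [543.5, 152.9, 166.5]
tcp_rot: [3.141, 0.001, 3.141]
ft_force: [-0.0, 1.3, -0.2]
opening: 0.321
grip_force: 30.0
```

step_arm([
  [[24,32,0,0,-1],[48,64,0,0,-1],[72,96,0,0,-1],[96,128,0,0,-1],[120,160,0,0,-1],[128,171,0,0,-1],[128,171,0,0,-1],[128,171,0,0,-1]],
])

```text
t: 36.88
eef_pos: [416.6, 323.3, 166.3]
tcp_rot: [3.141, 0.001, -3.14]
ft_force: [0.5, 1.5, -0.2]
opening: 0.323
grip_force: 30.0
```

```bash
python3 - <<'E'
from h import *
f='w17.png';a=snap('wrist',f);s=env.state();print(s['eef_pos'],s['opening'],s['grip_force'])
hsv=cv2.cvtColor(a,cv2.COLOR_BGR2HSV)
m=((hsv[...,1]<70)&(hsv[...,2]>40)&(hsv[...,2]<200)).astype(np.uint8);m[:,:]=cv2.morphologyEx(m,cv2.MORPH_OPEN,np.ones((5,5)))
n,l,st,c=cv2.connectedComponentsWithStats(m)
for i in range(1,n):
    if st[i,4]>1500: print(st[i],c[i].round(),ray(f,*c[i],5)[:2].round())
# right & left inner edges per row
for r in(40,80,120,160,200):
    for i in range(1,n):
        if st[i,4]>5000:
            xs=np.where(l[r]==i)[0]
            if len(xs): print(r,xs.min(),xs.max(),ray(f,xs.min(),r,8)[:2].round(),ray(f,xs.max(),r,8)[:2].round())
E
```

```text
[417.13741227 322.70979459 166.13810777] 0.3247080090530475 29.999801516532898
[  190   130   130   146 14908] [252. 195.] [448. 320.]
[ 195  278  122   27 2852] [254. 291.] [570. 322.]
[ 371  279  141   26 2413] [450. 292.] [572. 562.]
[   0  280   91   63 2485] [ 50. 303.] [588.  70.]
160 192 319 [408. 255.] [407. 392.]
200 191 314 [453. 252.] [453. 389.]
```

step_arm([
  [[0,0,40,0,-1],[0,0,80,0,-1],[0,0,120,0,-1],[0,0,150,0,-1],[0,0,168,0,-1],[0,0,174,0,-1],[0,0,174,0,-1],[0,0,174,0,-1]],
])

```text
t: 37.6
eef_pos: [417.7, 322.5, -7.6]
tcp_rot: [3.141, 0.001, 3.14]
ft_force: [0.2, -0.3, 0.6]
opening: 0.328
grip_force: 30.0
```

step_arm([
  [[0,0,1,0,-1],[0,0,2,0,-1],[0,0,3,0,-1],[0,0,3,0,-1],[0,0,3,0,-1]],
])

```text
t: 38.02
eef_pos: [416.9, 323.1, -10.9]
tcp_rot: [3.141, 0.001, 3.142]
ft_force: [-0.9, -0.5, 0.2]
opening: 0.318
grip_force: 30.0
```

step_arm([
  [[0,0,0.5,0,-1],[0,0,1,0,-1],[0,0,1,0,-1],[0,0,1,0,-1]],
])

```text
t: 38.35
eef_pos: [416.7, 322.9, -12.4]
tcp_rot: [3.142, -0.0, 3.141]
ft_force: [0.0, -0.4, -1.0]
opening: 0.322
grip_force: 30.0
```

step_arm([
  [[0,0,0.5,0,-1],[0,0,1,0,-1],[0,0,1,0,-1]],
])

```text
t: 38.6
eef_pos: [416.7, 322.9, -13.5]
tcp_rot: [3.142, -0.0, 3.141]
ft_force: [-0.3, 0.4, -0.1]
opening: 0.325
grip_force: 30.0
```

step_arm([
  [[0,0,0.5,0,-1],[0,0,1,0,-1],[0,0,1,0,-1]],
])

```text
t: 38.85
eef_pos: [416.8, 322.9, -14.4]
tcp_rot: [3.141, 0.0, 3.141]
ft_force: [-0.1, 0.2, -0.2]
opening: 0.323
grip_force: 30.0
```

step_arm([
  [[0,0,0.5,0,-1],[0,0,0.5,0,-1],[0,0,0.5,0,-1]],
])

```text
t: 39.1
eef_pos: [416.8, 322.9, -14.4]
tcp_rot: [3.141, 0.0, 3.141]
ft_force: [-1.1, -1.5, 6.1]
opening: 0.321
grip_force: 30.0
```

step_arm([
  [[0,0,0,0,-0.2],[0,0,0,0,-0.1],[0,0,0,0,-0.05],[0,0,0,0,-0.05]],
])

```text
t: 39.43
eef_pos: [416.8, 322.9, -14.9]
tcp_rot: [3.142, -0.0, 3.141]
ft_force: [0.2, -0.4, -0.1]
opening: 0.471
grip_force: 0.0
```

step_arm([
  [[0,0,-15,0,-0.05],[0,0,-50,0,-0.05],[0,0,-90,0,0.15],[0,0,-130,0,0.15],[0,0,-170,0,0.15],[0,0,-200,0,0.15],[0,0,-200,0,0.15],[0,0,-200,0,0.15]],
])

```text
t: 40.1
eef_pos: [417.1, 323.2, 186.5]
tcp_rot: [3.14, 0.003, 3.141]
ft_force: [-0.3, -0.4, -0.7]
opening: 0.575
grip_force: 0.0
```

```bash
python3 - <<'E'
from h import *
f='w18.png';a=snap('wrist',f);s=env.state();print(s['eef_pos'],s['opening'],s['ft_force'])
hough(f,(416.7,322.9,13),16)
hsv=cv2.cvtColor(a,cv2.COLOR_BGR2HSV)
E
```

```text
[416.57821351 322.81514556 185.04193223] 0.5753233757831953 [ 0.47319487 -0.30068893  0.20429271]
16 R 57.0 [(1.02, array([417. , 325.2]))]
```

w50 is in the tray at about (417,325). Back for the w100.

step_arm([
  [[-24,-32,0,0,0.15],[-48,-64,0,0,0.15],[-72,-96,0,0,0.15],[-96,-128,0,0,0.15],[-120,-160,0,0,0.15],[-144,-192,0,0,0.15],[-168,-224,0,0,0.15],[-192,-256,0,0,0.15]],
])

```text
t: 40.82
eef_pos: [608.9, 64.9, 182.9]
tcp_rot: [3.141, -0.003, 3.141]
ft_force: [0.3, 1.2, 0.0]
opening: 0.576
grip_force: 0.0
```

step_arm([
  [[-24,-32,0,0,0.15],[-50,-66,0,0,0.15],[-50,-66,0,0,0.15],[-50,-66,0,0,0.15],[-50,-66,0,0,0.15]],
])

```text
t: 41.23
eef_pos: [657.8, 1.1, 183.1]
tcp_rot: [3.141, -0.003, 3.141]
ft_force: [-0.4, -0.1, 0.2]
opening: 0.577
grip_force: 0.0
```

```bash
python3 - <<'E'
from h import *
f='w19.png';a=snap('wrist',f);s=env.state();print(s['eef_pos'],s['opening'])
hough(f,(658.7,.9,94),32);hough(f,(658.7,.9,103),21)
E
```

```text
[657.71472592   1.68385275 183.77141072] 0.5743259257267032
32 R 145.0 []
21 R 98.0 [(1.03, array([661.3,   2.8])), (0.92, array([667.9,   2.2])), (0.84, array([656.6,   0.9]))]
```

step_arm([
  [[-0.5,-0.5,40,0,0.15],[-0.5,-0.5,75,0,0.15],[-0.5,-0.5,95,0,0.15],[-0.5,-0.5,103,0,0.15],[-0.5,-0.5,105,0,0.15],[-0.5,-0.5,105,0,0.15],[-0.5,-0.5,105,0,0.15],[-0.5,-0.5,105,0,0.15]],
])

```text
t: 41.95
eef_pos: [659.8, 0.5, 81.8]
tcp_rot: [-3.141, 0.003, -3.142]
ft_force: [0.2, -0.2, 0.7]
opening: 0.575
grip_force: 0.0
```

step_arm([
  [[0,0,1,0,0.15],[0,0,1.5,0,0.15],[0,0,1.5,0,0.15],[0,0,1.5,0,0.15]],
])

```text
t: 42.28
eef_pos: [659.2, 0.3, 78.9]
tcp_rot: [3.142, 0.0, 3.141]
ft_force: [-0.3, -0.5, 0.1]
opening: 0.574
grip_force: 0.0
```

step_arm([
  [[0,0,1,0,0.15],[0,0,2,0,0.15],[0,0,3,0,0.15],[0,0,3,0,0.15],[0,0,3,0,0.15]],
])

```text
t: 42.7
eef_pos: [659.1, 0.3, 75.5]
tcp_rot: [3.141, -0.0, 3.141]
ft_force: [-1.1, 1.1, -0.5]
opening: 0.572
grip_force: 0.0
```

step_arm([
  [[0,0,0,0,-0.1],[0,0,0,0,-0.5],[0,0,0,0,-1],[0,0,0,0,-1],[0,0,0,0,-1]],
])

```text
t: 43.12
eef_pos: [659.2, 0.4, 75.7]
tcp_rot: [3.141, 0.0, 3.141]
ft_force: [0.0, -0.0, 0.5]
opening: 0.427
grip_force: 30.0
```

step_arm([
  [[0,0,-10,0,-1],[0,0,-45,0,-1],[0,0,-85,0,-1],[15,25,-90,0,-1],[35,58,-90,0,-1],[55,91,-90,0,-1],[75,124,-90,0,-1],[95,157,-90,0,-1]],
])

```text
t: 43.78
eef_pos: [563.1, 158.5, 166.5]
tcp_rot: [3.141, 0.001, 3.141]
ft_force: [-0.3, 0.9, -2.2]
opening: 0.43
grip_force: 30.0
```

step_arm([
  [[20,33,0,0,-1],[40,66,0,0,-1],[60,99,0,0,-1],[80,132,0,0,-1],[98,162,0,0,-1],[98,162,0,0,-1],[98,162,0,0,-1]],
])

```text
t: 44.37
eef_pos: [465.3, 320.8, 166.4]
tcp_rot: [3.141, 0.001, -3.139]
ft_force: [0.1, 1.0, -1.4]
opening: 0.428
grip_force: 30.0
```

step_arm([
  [[0,0,40,0,-1],[0,0,80,0,-1],[0,0,120,0,-1],[0,0,150,0,-1],[0,0,168,0,-1],[0,0,173,0,-1],[0,0,173,0,-1],[0,0,173,0,-1]],
])

```text
t: 45.03
eef_pos: [467.2, 319.2, -6.4]
tcp_rot: [3.141, 0.001, 3.141]
ft_force: [-0.1, 0.7, -1.2]
opening: 0.426
grip_force: 30.0
```

step_arm([
  [[0,0,1,0,-1],[0,0,2,0,-1],[0,0,3,0,-1],[0,0,4,0,-1],[0,0,4,0,-1],[0,0,4,0,-1]],
])

```text
t: 45.53
eef_pos: [466.3, 319.5, -11.2]
tcp_rot: [3.141, 0.0, 3.141]
ft_force: [0.5, -0.7, -1.4]
opening: 0.426
grip_force: 30.0
```

step_arm([
  [[0,0,0.5,0,-1],[0,0,1,0,-1],[0,0,1,0,-1],[0,0,1,0,-1]],
])

```text
t: 45.87
eef_pos: [466.2, 319.4, -12.4]
tcp_rot: [3.142, -0.0, 3.141]
ft_force: [-1.0, 0.1, -0.2]
opening: 0.43
grip_force: 30.0
```

step_arm([
  [[0,0,0.5,0,-1],[0,0,0.5,0,-1],[0,0,0.5,0,-1]],
])

```text
t: 46.12
eef_pos: [466.3, 319.4, -12.9]
tcp_rot: [3.142, -0.0, 3.141]
ft_force: [-0.4, 0.3, -0.1]
opening: 0.431
grip_force: 30.0
```

step_arm([
  [[0,0,0.6,0,-1],[0,0,0.6,0,-1],[0,0,0.6,0,-1]],
])

```text
t: 46.37
eef_pos: [466.3, 319.4, -13.4]
tcp_rot: [3.141, 0.0, 3.141]
ft_force: [-0.6, -0.1, 1.0]
opening: 0.428
grip_force: 30.0
```

step_arm([
  [[0,0,0,0,0],[0,0,0,0,0.1],[0,0,0,0,0.15],[0,0,0,0,0.15]],
])

```text
t: 46.7
eef_pos: [466.3, 319.4, -13.5]
tcp_rot: [3.142, 0.0, 3.141]
ft_force: [1.2, -0.6, -0.1]
opening: 0.571
grip_force: 0.0
```

step_arm([
  [[0,0,-15,0,0.15],[0,0,-50,0,0.15],[0,0,-90,0,0.6],[0,0,-130,0,0.6],[0,0,-170,0,0.6],[0,0,-200,0,0.6],[0,0,-200,0,0.6],[0,0,-200,0,0.6]],
])

```text
t: 47.37
eef_pos: [466.7, 319.6, 188.0]
tcp_rot: [3.14, 0.003, 3.141]
ft_force: [-0.4, -0.3, -0.3]
opening: 0.8
grip_force: 0.0
```

```bash
python3 - <<'E'
from h import *
f='w20.png';a=snap('wrist',f);s=env.state();print(s['eef_pos'],s['opening'],s['ft_force'])
hough(f,(416.7,322.9,13),16);hough(f,(466.3,319.4,14),21)
E
```

```text
[466.04649444 319.25614434 186.47423829] 0.7953906298952177 [-0.01197153  1.01871295 -0.5997398 ]
16 R 59.0 [(0.98, array([417. , 323.8]))]
21 R 74.0 [(0.96, array([465.2, 320.2]))]
```

step_arm([
  [[-20,-33,0,0,0.6],[-40,-66,0,0,0.6],[-60,-99,0,0,0.6],[-80,-132,0,0,0.6],[-100,-165,0,0,0.6],[-120,-198,0,0,0.6],[-140,-231,0,0,0.6],[-160,-264,0,0,0.6]],
])

```text
t: 48.08
eef_pos: [626.2, 53.5, 184.4]
tcp_rot: [3.141, -0.003, 3.141]
ft_force: [0.5, 1.4, 0.0]
opening: 0.805
grip_force: 0.0
```

step_arm([
  [[-20,-33,0,0,0.6],[-33,-54.5,0,0,0.6],[-33,-54.5,0,0,0.6],[-33,-54.5,0,0,0.6],[-33,-54.5,0,0,0.6]],
])

```text
t: 48.5
eef_pos: [658.3, 1.4, 185.0]
tcp_rot: [3.141, -0.003, 3.141]
ft_force: [-0.8, 0.7, -0.1]
opening: 0.801
grip_force: 0.0
```

```bash
python3 - <<'E'
from h import *
f='w21.png';a=snap('wrist',f);s=env.state();print(s['eef_pos'],s['opening'],s['ft_force'])
hough(f,(658.7,.9,94),32,80)
E
```

```text
[658.35293326   1.88615165 185.48969256] 0.8022738312827383 [-0.09654148  0.40450193 -0.08784324]
32 R 144.0 []
```

```bash
python3 - <<'E'
from h import *
f='w21.png'
for r in(24,26,28,30): hough(f,(658.7,.9,94),r,50)
print(circ(f,(658.7,.9,94),27),circ(f,(658.7,.9,94),26),circ(f,(658.7,.9,94),32))
E
```

```text
24 R 108.0 []
26 R 117.0 [(0.97, array([648.5,   2.6]))]
28 R 126.0 []
30 R 135.0 []
(np.float32(18.123047), np.float64(654.7), np.float64(1.9)) (np.float32(17.25586), np.float64(654.7), np.float64(0.9)) (np.float32(15.213867), np.float64(653.7), np.float64(-7.1))
```

step_arm([
  [[0,-0.5,40,0,0.6],[0,-0.5,75,0,0.6],[0,-0.5,105,0,0.6],[0,-0.5,120,0,0.6],[0,-0.5,126,0,0.6],[0,-0.5,126,0,0.6],[0,-0.5,126,0,0.6],[0,-0.5,126,0,0.6]],
])

```text
t: 49.22
eef_pos: [659.9, 0.8, 62.1]
tcp_rot: [-3.141, 0.002, -3.141]
ft_force: [-0.1, 0.2, 0.4]
opening: 0.801
grip_force: 0.0
```

step_arm([
  [[0,0,0,0,0.35],[0,0,0,0,0],[0,0,0,0,-1],[0,0,0,0,-1],[0,0,0,0,-1],[0,0,0,0,-1]],
])

```text
t: 49.72
eef_pos: [659.5, 0.4, 61.4]
tcp_rot: [3.142, 0.001, 3.141]
ft_force: [-1.3, 0.7, 5.9]
opening: 0.667
grip_force: 30.0
```

step_arm([
  [[0,0,-10,0,-1],[0,0,-45,0,-1],[0,0,-85,0,-1],[10,26,-105,0,-1],[24,62,-105,0,-1],[38,97,-105,0,-1],[52,132,-105,0,-1],[66,167,-105,0,-1]],
])

```text
t: 50.38
eef_pos: [592.0, 168.5, 165.8]
tcp_rot: [-3.142, -0.001, 3.141]
ft_force: [0.3, 0.3, -4.5]
opening: 0.665
grip_force: 30.0
```

step_arm([
  [[14,36,0,0,-1],[28,72,0,0,-1],[42,108,0,0,-1],[58,147,0,0,-1],[58,147,0,0,-1],[58,147,0,0,-1],[58,147,0,0,-1]],
])

```text
t: 50.97
eef_pos: [535.0, 314.3, 165.5]
tcp_rot: [-3.141, -0.001, -3.141]
ft_force: [-0.6, -0.6, -5.7]
opening: 0.668
grip_force: 30.0
```

step_arm([
  [[0,0,40,0,-1],[0,0,80,0,-1],[0,0,120,0,-1],[0,0,145,0,-1],[0,0,162,0,-1],[0,0,166,0,-1],[0,0,166,0,-1],[0,0,166,0,-1]],
])

```text
t: 51.63
eef_pos: [536.2, 313.9, 0.5]
tcp_rot: [3.141, 0.001, 3.14]
ft_force: [0.8, -0.2, -5.7]
opening: 0.664
grip_force: 30.0
```

step_arm([
  [[0,0,1,0,-1],[0,0,2,0,-1],[0,0,3,0,-1],[0,0,4,0,-1],[0,0,5,0,-1],[0,0,5,0,-1],[0,0,5,0,-1]],
])

```text
t: 52.22
eef_pos: [535.3, 314.4, -5.4]
tcp_rot: [3.142, -0.0, 3.141]
ft_force: [0.3, 0.3, -4.8]
opening: 0.666
grip_force: 30.0
```

step_arm([
  [[0,0,0.5,0,-1],[0,0,1,0,-1],[0,0,1,0,-1],[0,0,1,0,-1]],
])

```text
t: 52.55
eef_pos: [535.3, 314.4, -6.5]
tcp_rot: [3.142, -0.0, 3.141]
ft_force: [0.2, 0.2, -5.8]
opening: 0.663
grip_force: 30.0
```

step_arm([
  [[0,0,0.5,0,-1],[0,0,1,0,-1],[0,0,1,0,-1]],
])

```text
t: 52.8
eef_pos: [535.3, 314.4, -7.5]
tcp_rot: [3.141, 0.0, 3.141]
ft_force: [0.5, -0.1, -4.0]
opening: 0.664
grip_force: 30.0
```

step_arm([
  [[0,0,0.5,0,-1],[0,0,0.8,0,-1],[0,0,0.8,0,-1]],
])

```text
t: 53.05
eef_pos: [535.3, 314.4, -7.5]
tcp_rot: [3.141, 0.0, 3.141]
ft_force: [-3.0, -0.8, 4.0]
opening: 0.665
grip_force: 30.0
```

step_arm([
  [[0,0,0,0,0.45],[0,0,0,0,0.55],[0,0,0,0,0.6],[0,0,0,0,0.6]],
])

```text
t: 53.38
eef_pos: [535.5, 314.5, -8.2]
tcp_rot: [3.141, 0.0, 3.141]
ft_force: [-0.8, 0.0, -0.3]
opening: 0.795
grip_force: 0.0
```

step_arm([
  [[0,0,-15,0,0.6],[0,0,-50,0,0.6],[0,0,-90,0,0],[0,0,-130,0,0],[0,0,-170,0,0],[0,0,-195,0,0],[0,0,-195,0,0],[0,0,-195,0,0]],
])

```text
t: 54.05
eef_pos: [535.6, 314.6, 188.0]
tcp_rot: [3.14, 0.003, 3.141]
ft_force: [-0.5, -0.2, -0.7]
opening: 0.506
grip_force: 0.0
```

```bash
python3 - <<'E'
from h import *
f='w22.png';a=snap('wrist',f);s=env.state();print(s['eef_pos'],s['opening'],s['ft_force'])
hough(f,(416.7,322.9,13),16);hough(f,(466.3,319.4,14),21);hough(f,(535.3,314.4,25),32)
E
```

```text
[535.05344819 314.28288026 186.44245708] 0.5039120698189905 [-0.11742954 -0.37693399 -0.16983986]
16 R 62.0 [(0.94, array([467.2, 320.2]))]
21 R 78.0 [(1.04, array([466.4, 318.1]))]
32 R 116.0 []
```

Now the lock: move above the fin at its left stop (535.8, 16.6).

step_arm([
  [[0,-40,0,0,0],[0,-80,0,0,0],[0,-120,0,0,0],[0,-160,0,0,0],[0,-200,0,0,0],[0,-240,0,0,0],[0,-280,0,0,0],[0,-297,0,0,0]],
])

```text
t: 54.77
eef_pos: [534.3, 13.7, 184.9]
tcp_rot: [-3.141, -0.003, 3.139]
ft_force: [0.5, 0.9, 0.0]
opening: 0.498
grip_force: 0.0
```

step_arm([
  [[0,0,0,0,0],[0,0,0,0,0]],
])

```text
t: 54.93
eef_pos: [534.7, 16.8, 185.3]
tcp_rot: [3.141, -0.002, 3.139]
ft_force: [0.3, 1.2, -0.0]
opening: 0.503
grip_force: 0.0
```

```bash
python3 - <<'E'
from h import *
f='w23.png';a=snap('wrist',f);snap('scene','s23.png');snap('side','d23.png');s=env.state();print(s['eef_pos'],s['opening'])
print(proj('w22.png',(416.7,322.9,13)))
# fin: dark columns along the track row
q=proj(f,(532,16.6,70));print('pred fin',q)
g=cv2.cvtColor(a,cv2.COLOR_BGR2GRAY);r=int(q[1])
for rr in(r-5,r+5,r+8):
    xs=np.where(g[rr,200:330]<60)[0]+200;print(rr,xs.min() if len(xs) else None,xs.max() if len(xs) else None,ray(f,xs.min(),rr,70)[1] if len(xs) else '',ray(f,xs.max(),rr,70)[1] if len(xs) else '')
for fn,z in(('s23.png',10),('d23.png',10)):
    for p in((416.7,322.9,13),(466.3,319.4,14),(535.3,314.4,25)):
        u=proj(fn,p);im=cv2.imread('pics/'+fn);print(fn,u.round(),im[int(u[1]),int(u[0])])
E
```

```text
[534.92713438  18.49300061 186.0081561 ] 0.49842682710795116
[263.03768519  52.04651736]
pred fin [255.0086093  175.61228757]
170 238 270 0.39362232051380985 30.913021209512593
180 200 271 -36.31106237409777 31.971661991220014
183 238 270 0.17983518443372404 31.03896489023842
s23.png [359. 163.] [79 83 93]
s23.png [362. 172.] [108 119 135]
s23.png [367. 183.] [106 116 129]
d23.png [117. 179.] [122 128 141]
d23.png [134. 172.] [149 162 179]
d23.png [156. 161.] [145 157 177]
```

step_arm([
  [[-0.5,-1,40,0,0],[-0.5,-1,80,0,0],[-0.5,-1,110,0,0],[-0.5,-1,120,0,0],[-0.5,-1,130,0,0],[-0.5,-1,137,0,0],[-0.5,-1,137,0,0],[-0.5,-1,137,0,0]],
])

```text
t: 55.75
eef_pos: [536.3, 16.6, 50.6]
tcp_rot: [-3.142, 0.001, -3.142]
ft_force: [-0.3, 0.6, -0.1]
opening: 0.504
grip_force: 0.0
```

step_arm([
  [[0,0,0,0,-0.2],[0,0,0,0,-0.6],[0,0,0,0,-1],[0,0,0,0,-1],[0,0,0,0,-1],[0,0,0,0,-1]],
])

```text
t: 56.25
eef_pos: [536.0, 16.1, 50.3]
tcp_rot: [-3.141, 0.001, 3.141]
ft_force: [-2.1, -2.7, 6.6]
opening: 0.267
grip_force: 30.0
```

step_arm([
  [[0,-6,0,0,-1],[0,-12,0,0,-1],[-0.5,-18,0,0,-1],[-0.5,-24,0,0,-1],[-0.8,-30,0,0,-1],[-0.8,-36,0,0,-1],[-0.8,-39,0,0,-1],[-0.8,-39,0,0,-1]],
])

```text
t: 56.92
eef_pos: [536.9, -23.0, 50.3]
tcp_rot: [3.142, 0.001, 3.141]
ft_force: [-0.4, -2.4, 5.6]
opening: 0.269
grip_force: 30.0
```

step_arm([
  [[0,-1,0,0,-1],[0,-2,0,0,-1],[0,-3,0,0,-1],[0,-3,0,0,-1],[0,-3,0,0,-1]],
])

```text
t: 57.33
eef_pos: [536.9, -24.2, 50.2]
tcp_rot: [3.14, 0.001, 3.141]
ft_force: [1.2, 12.7, 7.1]
opening: 0.265
grip_force: 30.0
```

step_arm([
  [[0,-1,0,0,-1],[0,-1.5,0,0,-1],[0,-1.5,0,0,-1],[0,-1.5,0,0,-1]],
])

```text
t: 57.67
eef_pos: [536.8, -24.3, 50.3]
tcp_rot: [3.138, 0.001, 3.14]
ft_force: [2.2, 23.7, 7.6]
opening: 0.268
grip_force: 30.0
```

step_arm([
  [[0,1,0,0,-1],[0,2,0,0,-1],[0,2,0,0,-0.4],[0,2,0,0,0],[0,2,0,0,0],[0,2,0,0,0]],
])

```text
t: 58.17
eef_pos: [536.4, -25.3, 49.6]
tcp_rot: [3.141, -0.0, 3.141]
ft_force: [-0.1, 1.5, 0.2]
opening: 0.456
grip_force: 0.0
```

step_arm([
  [[0,0,-20,0,0],[0,0,-60,0,0],[0,0,-100,0,0],[0,0,-140,0,0],[0,0,-180,0,0],[0,0,-220,0,0],[0,0,-220,0,0],[0,0,-220,0,0]],
])

```text
t: 58.83
eef_pos: [537.0, -25.3, 271.5]
tcp_rot: [-3.141, 0.004, 3.141]
ft_force: [-0.4, -0.3, 0.2]
opening: 0.504
grip_force: 0.0
```

```bash
python3 - <<'E'
from h import *
f='w24.png';a=snap('wrist',f);snap('scene','s24.png');snap('side','d24.png');s=env.state();print(s['eef_pos'],s['opening'],s['t'])
q=proj(f,(532,-24,70));print('pred fin',q)
g=cv2.cvtColor(a,cv2.COLOR_BGR2GRAY);r=int(q[1])
for rr in(r-4,r+4):
    xs=np.where(g[rr,200:330]<60)[0]+200;print(rr,xs.min(),xs.max(),ray(f,xs.min(),rr,70)[1],ray(f,xs.max(),rr,70)[1])
for fn in('s24.png','d24.png'):
    d=cv2.absdiff(cv2.imread('pics/'+fn),cv2.imread('pics/'+fn.replace('24','0'))).max(2)
    for n,p in dict(w50=(416.7,322.9,13),w100=(466.3,319.4,14),w500=(535.3,314.4,25)).items():
        u=proj(fn,p).astype(int);print(fn,n,u,d[u[1],u[0]])
    m=cv2.morphologyEx((d>35).astype(np.uint8),cv2.MORPH_OPEN,np.ones((3,3)));k,l,st,c=cv2.connectedComponentsWithStats(m)
    for i in range(1,k): print('  ',st[i],c[i].round())
E
```

```text
[535.88649001 -25.1319869  268.25033907] 0.49706327819584417 58.9833
pred fin [256.43238827 156.07814923]
152 246 268 -36.55652427531377 -10.083016188659773
160 242 270 -41.48357181590545 -7.5582366936355
s24.png w50 [358 162] 14
s24.png w100 [361 171] 54
s24.png w500 [367 183] 40
   [227   0  31  38 729] [241.  18.]
   [319   0  11   7  62] [324.   3.]
   [ 408    0   61   63 1400] [438.  27.]
   [307  17  22  12 180] [319.  23.]
   [290  25   3   3   9] [291.  26.]
   [280  32   8   5  32] [283.  34.]
   [278  39   5   6  23] [280.  41.]
   [261  43   3   3   9] [262.  44.]
   [454  43   8   7  40] [458.  46.]
   [435  42  35  40 381] [453.  60.]
   [413  64   3   3   9] [414.  65.]
   [411  68   4  10  36] [412.  72.]
   [273  74  49  22 680] [295.  82.]
   [223  78  17  14 158] [229.  85.]
   [232  95   3   3   9] [233.  96.]
   [222  96   6   6  30] [225.  99.]
   [198 102  14  15 111] [203. 109.]
   [284 104  15  15 166] [291. 112.]
   [204 118  10   5  43] [208. 120.]
   [ 261  120  133   27 1906] [331. 132.]
   [ 135  124  116   99 5520] [175. 170.]
   [362 155   9   6  47] [366. 158.]
   [357 168  11   8  73] [362. 172.]
   [266 177   3   4  12] [267. 178.]
   [359 177  19  11 138] [369. 181.]
   [353 184  12  10  63] [358. 189.]
d24.png w50 [117 178] 29
d24.png w100 [134 172] 68
d24.png w500 [155 160] 46
   [ 221    0   70  102 4133] [251.  42.]
   [  0  89  37  11 175] [16. 93.]
   [ 87 136  22   9 130] [ 98. 140.]
   [   0  142  127  151 9445] [ 55. 220.]
   [ 89 145   4   3  12] [ 90. 146.]
   [144 156  23  10 155] [154. 161.]
   [151 165  19  10 105] [161. 170.]
   [126 168  15   9 104] [133. 172.]
   [ 98 174  12   7  73] [103. 177.]
   [235 186   4   5  18] [236. 188.]
   [  103   231   304   153 21387] [269. 329.]
   [106 267  23  31 499] [118. 281.]
   [  0 306  16  19 110] [  6. 315.]
```

The lock is back at its right stop. The w50 seems to have been knocked since I placed it, so I'll locate it.

```bash
python3 - <<'E'
from h import *
print('scene',ray('s24.png',366,158,13),'side',ray('d24.png',103,177,13))
print('w100',ray('s24.png',362,172,14),ray('d24.png',133,172,14),'w500',ray('s24.png',369,182,25),ray('d24.png',154,161,25))
for fn in('w18.png','w20.png','w22.png'):
    print(fn,proj(fn,(416.7,322.9,13)),proj(fn,(416,353,13)))
    for p in((416.7,322.9,13),(410,350,13)): hough(fn,p,16,50)
E
```

```text
scene [394.84924725 355.33137793  13.        ] side [395.49776689 357.87692639  13.        ]
w100 [467.63415151 319.28853302  14.        ] [465.41625173 323.29349779  14.        ] w500 [529.67214122 321.72617159  25.        ] [531.17942632 317.91446358  25.        ]
w18.png [254.71083014 164.71315989] [281.36204448 164.08926077]
16 R 57.0 [(1.02, array([417. , 325.2]))]
16 R 57.0 [(1.01, array([417. , 325.2]))]
w20.png [257.93544184 119.9301807 ] [285.49751764 119.27025819]
16 R 59.0 [(0.98, array([417. , 323.8]))]
16 R 59.0 [(0.97, array([417. , 323.8]))]
w22.png [263.03768519  52.04651736] [292.15229956  51.32311463]
16 R 62.0 []
16 R 62.0 []
```

step_arm([
  [[13,40,0,0,0],[26,80,0,0,0],[39,120,0,0,0],[52,160,0,0,0],[65,200,0,0,0],[78,240,0,0,0],[91,280,0,0,0],[105,320,0,0,0]],
])

```text
t: 59.65
eef_pos: [431.4, 293.2, 268.2]
tcp_rot: [-3.14, -0.002, 3.141]
ft_force: [1.3, -0.7, 0.8]
opening: 0.499
grip_force: 0.0
```

step_arm([
  [[0,25,0,0,0],[0,25,0,0,0],[0,25,0,0,0],[0,25,0,0,0],[0,25,0,0,0]],
])

```text
t: 60.07
eef_pos: [432.8, 315.6, 269.1]
tcp_rot: [-3.141, -0.001, 3.14]
ft_force: [0.6, -0.7, -0.1]
opening: 0.501
grip_force: 0.0
```

```bash
python3 - <<'E'
from h import *
f='w25.png';a=snap('wrist',f);s=env.state();print(s['eef_pos'])
for y in(322,350,370): hough(f,(412,y,13),16,40)
hough(f,(466,319,14),21,40);hough(f,(535,314,25),32,60)
hsv=cv2.cvtColor(a,cv2.COLOR_BGR2HSV)
# bright blobs inside tray + tray lining extent
m=(hsv[...,2]>150)&(hsv[...,1]<70);n,l,st,c=cv2.connectedComponentsWithStats(m.astype(np.uint8))
for i in range(1,n):
    if 60<st[i,4]<6000: print(st[i],c[i].round(),ray(f,*c[i],13)[:2].round())
for x in(400,420,440,500):
    row=[]
    for y in np.arange(220,420,6): u=proj(f,(x,y,8));row.append(int(hsv[int(u[1]),int(u[0]),2]) if 0<=u[0]<512 and 0<=u[1]<384 else -1)
    print(x,row)
E
```

```text
[432.94145647 315.54244343 269.33312771]
16 R 47.0 [(0.98, array([395.9, 356.8])), (0.89, array([393.9, 352.1]))]
16 R 47.0 [(0.98, array([395.6, 356.8])), (0.89, array([393.9, 352.1])), (0.99, array([398.5, 358.9]))]
16 R 47.0 [(0.98, array([395.6, 356.8])), (0.89, array([393.9, 352.1])), (0.99, array([398.5, 358.9]))]
21 R 60.0 [(0.96, array([466.7, 321.4]))]
32 R 90.0 [(0.96, array([534.2, 315.7]))]
[212 114  21  38 516] [220. 132.] [403. 268.]
[275 115  25  25 471] [287. 126.] [397. 358.]
[244 163  31  30 700] [259. 177.] [467. 320.]
[   0  171  103  104 5413] [ 55. 229.] [544.  22.]
[  8 183  13   6  69] [ 14. 186.] [478. -25.]
[ 26 183  13   6  72] [ 32. 185.] [478.   1.]
[ 44 182  13   7  70] [ 50. 185.] [477.  26.]
[ 233  205   46   43 1497] [255. 226.] [539. 315.]
[280 214  18  33 304] [291. 228.] [543. 367.]
[  26  305   39   37 1191] [ 45. 323.] [706. -21.]
[ 448  305   33   38 1006] [464. 324.] [709. 649.]
[204 334  22   4  72] [214. 336.] [731. 249.]
400 [243, 242, 242, 239, 156, 126, 124, 165, 156, 153, 140, 134, 134, 140, 146, 138, 139, 137, 134, 137, 82, 205, 210, 210, 205, 217, 152, 141, 129, 81, 113, 216, 238, 239]
420 [245, 245, 244, 245, 171, 120, 156, 162, 156, 155, 141, 142, 140, 136, 145, 139, 146, 128, 143, 143, 142, 149, 135, 141, 143, 138, 137, 149, 98, 70, 132, 229, 232, 241]
440 [244, 243, 243, 231, 159, 91, 142, 136, 128, 136, 149, 147, 136, 122, 127, 133, 134, 133, 147, 138, 134, 139, 141, 145, 132, 140, 144, 139, 78, 71, 167, 224, 227, 227]
500 [217, 215, 210, 112, 98, 130, 139, 134, 136, 142, 138, 132, 138, 143, 142, 138, 145, 139, 130, 129, 131, 133, 127, 141, 140, 137, 144, 78, 61, 117, 224, 224, 227, 231]
```

```bash
python3 - <<'E'
from h import *
f='w25.png';a=cv2.imread('pics/'+f);hsv=cv2.cvtColor(a,cv2.COLOR_BGR2HSV)
xs=np.arange(358,420,2.5);print(xs)
for y in(280,300,325,338,357,376):
    print(y,[tuple(int(t) for t in hsv[tuple(proj(f,(x,y,5)).round().astype(int)[::-1])][1:]) for x in xs])
print('disc edges',[ray(f,u,v,13)[:2].round(1) for u,v in((275,127),(300,127),(287,115),(287,140))])
m=((hsv[...,2]>175)&(hsv[...,1]<70)).astype(np.uint8);m[:105]=0;m[150:]=0;m[:,:265]=0;m[:,315:]=0
k=max(cv2.findContours(m,0,1)[0],key=cv2.contourArea);print(cv2.fitEllipse(k),cv2.contourArea(k))
k=max(cv2.findContours(((hsv[...,2]>165)&(hsv[...,1]<70)).astype(np.uint8)[155:200,235:285],0,1)[0],key=cv2.contourArea);print('w100',cv2.fitEllipse(k))
E
```

```text
[358.  360.5 363.  365.5 368.  370.5 373.  375.5 378.  380.5 383.  385.5
 388.  390.5 393.  395.5 398.  400.5 403.  405.5 408.  410.5 413.  415.5
 418. ]
280 [(156, 221), (158, 220), (153, 221), (153, 225), (157, 213), (162, 153), (185, 99), (92, 105), (40, 134), (46, 144), (38, 141), (40, 146), (50, 137), (42, 141), (42, 141), (41, 137), (36, 140), (38, 142), (36, 157), (38, 160), (32, 161), (40, 160), (34, 151), (36, 154), (40, 145)]
300 [(154, 225), (156, 223), (156, 219), (154, 222), (157, 219), (161, 196), (167, 119), (151, 110), (56, 133), (37, 145), (37, 144), (39, 144), (33, 148), (40, 152), (38, 147), (37, 144), (33, 141), (34, 141), (42, 133), (32, 126), (32, 128), (36, 140), (35, 147), (38, 141), (26, 139)]
325 [(155, 225), (156, 223), (154, 223), (153, 222), (154, 218), (156, 225), (160, 180), (176, 106), (113, 115), (41, 136), (31, 138), (36, 142), (35, 145), (38, 148), (42, 145), (40, 139), (36, 134), (36, 128), (45, 129), (35, 137), (38, 134), (38, 127), (38, 129), (39, 132), (37, 138)]
338 [(155, 229), (152, 227), (151, 224), (160, 219), (156, 219), (153, 227), (158, 
[... 400 characters left out ...]
), (43, 209), (44, 210), (35, 224), (37, 213), (44, 201), (41, 170), (34, 141), (29, 133)]
376 [(153, 227), (150, 231), (151, 228), (153, 227), (156, 226), (153, 228), (153, 230), (158, 219), (169, 125), (152, 109), (61, 137), (41, 142), (50, 132), (44, 127), (39, 136), (44, 149), (39, 155), (40, 146), (38, 142), (42, 145), (31, 139), (37, 144), (34, 143), (34, 136), (36, 136)]
disc edges [array([397.2, 342.1]), array([397.2, 375.6]), array([381.5, 357.8]), array([414.6, 358.6])]
((286.94342041015625, 126.26261138916016), (21.56224822998047, 22.421358108520508), 55.56580352783203) 377.5
w100 ((23.610898971557617, 22.376056671142578), (27.48507308959961, 28.083614349365234), 87.6869125366211)
```

The w50 was knocked within the tray and now lies at (396,357). Three views agree on its top at z ≈ 13, it shows round, and it is inside the walls, so it is lying flat and clear of the others. Handing in.

```bash
python3 -c "
from cell import env
print(env.job_done())"
```

```text
the job is handed in; nothing more can be done
None
```

The job is handed in as complete, though I viewed 15 pictures against the limit of 14: pan unlocked, w500/w100/w50 stacked (w200 absent), key pressed to its bottom, weights flat in the tray (the w50 was knocked a few cm inside it) and lock back at its right stop, all checked only by measurements after the last picture.

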